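# Clear the spindle housing and hold its cover ready for the screws

### The job

Two steel sleeves have been left standing on the spindle housing: first stand them upright on the two empty places (black dots) of the small shelf and let go, so that the row of four is complete. Then pick up the aluminium cover plate by its bar and hold it level over the housing, hovering about 15 mm above its face without touching it, with the cover's three holes over the three threaded holes so that a colleague can start the screws. Finish while still holding it there, motionless, and leave the other things on the bench, and the sleeves already in the row, as they are.

Things in the scene. Friction and masses are not known exactly. Their poses are not given: they have to be found in the camera images.
- sleeve_a_mid (a point): plain steel spindle sleeve (thick tube), 36 mm outside and 18 mm inside diameter, 60 mm tall, standing upright; the point is its centre, half-way up. At the start it stands in the housing's recess, 25 mm to the +y side of its centre; graspable across the housing's x; its upper 52 mm are above the face. About 0.3 kg
- sleeve_b_mid (a point): plain steel spindle sleeve (thick tube), 36 mm outside and 18 mm inside diameter, 60 mm tall, standing upright; the point is its centre, half-way up. As sleeve_a, but 25 mm to the -y side of the recess's centre; the gap between the two is 14 mm. About 0.3 kg
- stored_a_mid (a point): plain steel spindle sleeve (thick tube), 36 mm outside and 18 mm inside diameter, 60 mm tall, standing upright; the point is its centre, half-way up. It already stands in its place in the row on the shelf and stays there
- stored_b_mid (a point): plain steel spindle sleeve (thick tube), 36 mm outside and 18 mm inside diameter, 60 mm tall, standing upright; the point is its centre, half-way up. It already stands in its place in the row on the shelf and stays there
- shelf_top (a point): low fixed shelf, white board 90 (x) by 250 mm (y), its top 45 mm above the table, with a 6 mm high lip along the far edge. The point is the centre of the top face; x away from the robot, y along the row, z up. Four places on the centre line, at y = -82.5, -27.5, +27.5, +82.5 mm; any two of them hold the stored sleeves
- place_a_top (a point): one of the two empty places in the row: a thin black rubber dot of 38 mm diameter (under 1 mm thick), lying on the shelf; the point is its centre at the height of the board's top. A sleeve standing on it has its centre 30 mm higher
- place_b_top (a point): the other empty place, the same black dot
- housing_face (a point): grey spindle housing fixed to the table, 130 (x) by 170 (y) by 60 mm high, a dark shaft stub on its near side. The point is the centre of its top face; x away from the robot, y along the long side, z up. In the face: a central recess 56 (x) by 100 (y) mm, 8 mm deep, and three 8 mm threaded holes
- cover_grip (a point): centre of the dark bar handle (80 mm along y, 14 x 14 mm section, posts at y +-34 mm) of the aluminium cover, a plate 124 (x) by 164 (y) by 6 mm, flat on the table to the right. The point is over the plate's centre, 35 mm above its underside; z up. About 0.36 kg, balanced. Holes match when its axes agree with the housing's (not half a turn off); it starts under 45 degrees from that
- thread0 (a point): mouth of an 8 mm threaded hole in the housing's top face, far left corner (x +48, y +64 mm from the centre), housing axes
- cover_hole0 (a point): centre of a 16 mm hole of the cover, on the underside of the plate, far left corner (x +48, y +64 mm from the centre), cover axes; belongs over thread0
- thread1 (a point): mouth of an 8 mm threaded hole in the housing's top face, far right corner (x +48, y -64 mm from the centre), housing axes
- cover_hole1 (a point): centre of a 16 mm hole of the cover, on the underside of the plate, far right corner (x +48, y -64 mm from the centre), cover axes; belongs over thread1
- thread2 (a point): mouth of an 8 mm threaded hole in the housing's top face, middle of the near long edge (x -48, y 0 mm from the centre), housing axes
- cover_hole2 (a point): centre of a 16 mm hole of the cover, on the underside of the plate, middle of the near long edge (x -48, y 0 mm from the centre), cover axes; belongs over thread2
- disc_stack: bystander: pile of seven dark 100 mm abrasive discs, 42 mm high, beyond the housing; moves as one; leave it alone. Origin at its underside
- loose_disc: bystander: single dark abrasive disc, 100 mm diameter, 8 mm thick, flat on the table beyond the shelf; leave it alone. Origin at its underside
- spanner: bystander: steel spanner 170 mm long, flat on the table between robot and housing; leave it alone. Origin at its underside
- brush: bystander: hand brush 190 mm long, flat on the table between robot and shelf; leave it alone. Origin at its underside
- grease_pot: bystander: small white jar with a black lid, 48 mm diameter, 50 mm high, beyond the cover and housing; leave it alone. Origin at its underside
Mind the look-alikes: they are no part of the job. Leave any yellow look-alike of the part that bears cover_grip alone.

How it is judged:
By the outcome, as a careful person would: the job done as asked, in the order asked, and still so for the second after the job is handed in, while the arm keeps its last pose, push and grip.
It also fails if it takes over 66 s, if anything falls off the work surface, if the arm or the gripper's body presses on something with over 40 N, if the wrist force passes 120 N, or if a joint passes its speed limit or range.

### The arm

A 7-joint arm with a two-finger parallel gripper is mounted at the origin on the work surface. World frame = base frame: x ahead of the robot, y to its left, z up, the work surface at z = 0. Lengths are in m, angles in rad, forces in N, time in s.
With the tool pointing down it reaches from about 0.425 to 0.925 m from the base axis. Payload 6.8 kg.
Tool frame: the origin (TCP) lies midway between the tips of the shut fingers; the grasp point (between the pads) lies 19 mm behind it (bot.grasp_offset is the distance from the TCP to the grasp point, in m); z points along the fingers, x is the direction in which the jaws open and shut, and the axes are right-handed (so a half turn about z gives the same grasp; the last joint's range is limited). The gripper opens to 85 mm and grips with 20 to 120 N. Pads are 22 mm wide; open, the fingers measure 114 mm over their backs; the gripper's body (76 mm by 85 mm) begins 54 mm behind the grasp point. The pads swing forward as they close: fully open they stand 13 mm farther back than shut.
Start: joints at [1.08, 0.477, 0.022, 1.555, -0.011, 1.109, -0.083], TCP at [0.252, -0.626, 0.197] pointing down, gripper open.
Joint ranges: [-2.96, 2.96], [-0.34, 2.1], [-1.41, 1.46], [0.24, 2.44], [-1.37, 4.51], [0.17, 1.92], [-2.96, 2.96]. Speed limits (rad/s): [2.39, 2.39, 3.14, 3.14, 3.14, 3.14, 3.14].

### API

Orientations are given as a unit quaternion [w, x, y, z].
In Python, from station import bot, imaging gives the robot as it stands. The module is installed in compiled form; this text tells all that it offers.
- The arm moves only by the tool apply_moves, never from a script. Its argument "increments" is a list of rows, each a list of 7 numbers: the shift along the tool's x, y, z in mm, then the turn, a rotation vector about the tool's x, y, z in degrees, then the closure, from -1 (fully open) to 1 (shut). In form: [[dx, dy, dz, rx, ry, rz, grip], ...]. A call has exactly 8 rows; each row shifts and turns the pose as measured when the row begins, along the tool's axes as they then stand; what a row does not reach is not made up. A row lasts 1/8 s, in which the tool goes at most 62.5 mm and 10.7 degrees, less where a joint would pass 70% of its speed; a pose out of reach is approached as far as the arm can. A call with a gripper value outside its range is refused whole. The fingers move at their own pace and stop on an object; "grip_force" is the grip in N (left out, the last holds). Time passes only in rows, so rows that do not move let the fingers close, or fill a call up. It gives the time, the measured TCP pose, the force and the opening at its end, in the units of the state.
- bot.get_obs(): the state, without advancing time (a new reading comes with each control period).
- imaging.read_camera(name): name is "scene" or "top" or "wrist"; returns the picture (400x640x3 uint8, red, green, blue); there is no depth.
- imaging.get_calibration(name): a dict with "K" (3x3 intrinsics, pixels), "extrinsics" (4x4, takes a point from camera to world coordinates). Camera axes: x right, y down, z forward; pixel columns grow to the right and rows downward; lengths in m; the calibration is good to about 2 mm. A picture is of the moment at which its call begins: read the wrist's pose just before it. get_calibration takes no time and is no camera call; for the wrist camera it gives the pose at the moment of the call.
- bot.hand_in(): hands the job in, once; it reports no verdict.
The state is a dict: "t": time; "q": joint angles; "joint_vel": joint speeds; "joint_torque": joint torques, N m; "eef_pos": TCP position; "tool_rot": TCP orientation; "contact_force": force on the tool from outside, world axes, zero at the start; "torque": the same for the moment, N m; "gripper_width": opening from 0.0 (shut) to 1.0 (fully open).
Only numpy, scipy, OpenCV 4.12 (cv2) and the standard library are available. Lean on these libraries where they do the work, as an engineer would, in place of code of your own. Each camera call takes 0.05 s, during which the arm holds its last target.

## Working session

There is one attempt and no reset: what is moved stays moved. The work goes in short steps, Python scripts to look and compute and a tool call to move; the robot and the scene stay as the last step left them, time stands still between calls to the robot, and variables do not carry over. Pictures are saved under pics/ and viewed, and the job is handed in when it is done.

Besides the shell and the picture viewer there is one more tool, called after "Call:" as name(argument=value, ...), one argument or row to a line, values as JSON. apply_moves: Moves the arm, as the interface text tells. Its arguments: {"type":"object","properties":{"increments":{"type":"array","items":{"type":"array","items":{"type":"number"}}},"grip_force":{"type":"number"}},"required":["increments"]}

```bash
mkdir -p pics
python3 - <<'E'
from station import bot, imaging
import cv2
o=bot.get_obs()
print({k:(v if not hasattr(v,'round') else v) for k,v in o.items()}, bot.grasp_offset)
for n in ["scene","top","wrist"]:
    im=imaging.read_camera(n); cv2.imwrite(f"pics/{n}0.png",im[:,:,::-1])
    c=imaging.get_calibration(n); print(n,c["K"],c["extrinsics"])
E
```

```text
{'t': 0.0, 'q': array([ 1.07989911,  0.4778294 ,  0.02236732,  1.55647583, -0.0115273 ,
        1.10929209, -0.08308272]), 'joint_vel': array([-0.00083263,  0.0008709 ,  0.00011597,  0.0008078 , -0.00066172,
        0.00034234, -0.0009543 ]), 'joint_torque': array([-7.13139470e-04, -5.96448326e+01,  1.60770692e+00, -2.81199718e+01,
        1.24880439e-02,  9.28998808e-03, -4.88301964e-06]), 'eef_pos': array([ 0.25184605, -0.62553612,  0.19589637]), 'tool_rot': array([-4.70308684e-04,  8.28709023e-01, -5.59678903e-01, -8.11733205e-04]), 'contact_force': array([ 0.06801451, -0.27602042,  0.42598332]), 'torque': array([ 0.01741146,  0.03377151, -0.0203192 ]), 'gripper_width': 0.9988888265477767} 0.0187
scene [[421.60476933   0.         319.23574218]
 [  0.         421.60476933 195.38689549]
 [  0.           0.           1.        ]] [[-0.65464538  0.43819603 -0.61597375  1.24102066]
 [ 0.75588105  0.36961627 -0.54039583  0.60818092]
 [-0.00912538 -0.81937052 -0.57319166  0.77861113]
 [ 0.          0.          0.          1.        ]]
top [[431.96016399   0.         324.96103086]
 [  0.         431.96016399 194.72592836]
 [  0.           0.           1.        ]] [[-2.69284471e-02 -9.81018290e-01  1.92036384e-01  2.87563988e-01]
 [-9.99620010e-01  2.75583693e-02  6.09518471e-04 -9.04175290e-03]
 [-5.89015837e-03 -1.91946999e-01 -9.81387617e-01  1.22802901e+00]
 [ 0.00000000e+00  0.00000000e+00  0.00000000e+00  1.00000000e+00]]
wrist [[331.90233357   0.         312.39088354]
 [  0.         331.90233357 197.67595245]
 [  0.           0.           1.        ]] [[ 0.37430328 -0.8855784  -0.27504173  0.32173874]
 [-0.92730562 -0.35782899 -0.1098303  -0.59765885]
 [-0.00115457  0.29615759 -0.95513839  0.37462812]
 [ 0.          0.          0.          1.        ]]
```

View pics/scene0.png

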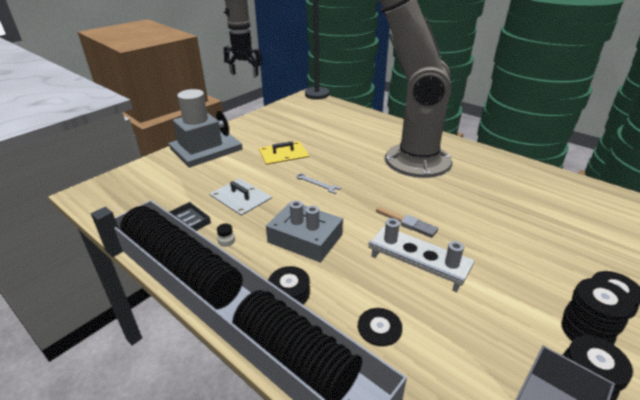

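View pics/top0.png

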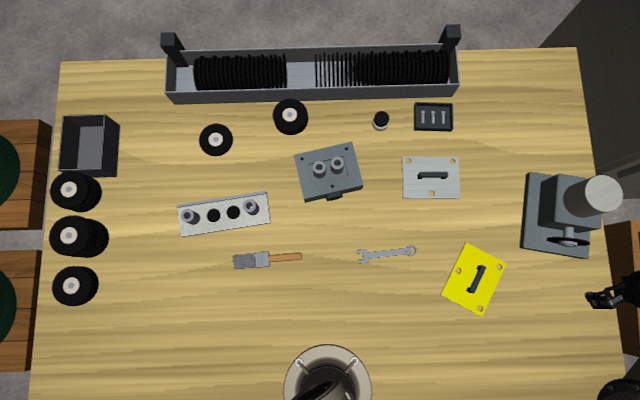

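View pics/wrist0.png

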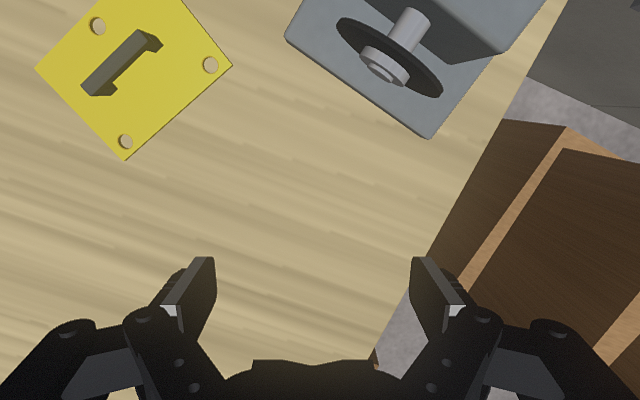

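Top view: the housing is at about (329,171) with sleeves at (320,168) and (338,162). The shelf is at (224,214), with empty dots at (213,215) and (233,212) and stored sleeves at (190,215) and (251,207). There are two candidate covers, grey at (431,177) and yellow at (475,278). The grey aluminium one fits the description and the yellow is the look-alike. I'll confirm this in an enlarged crop.

```bash
cat > h.py <<'E'
from station import bot, imaging
import cv2, numpy as np
from scipy.spatial.transform import Rotation as R
def ray(c,uv,z):
    K,T=c["K"],c["extrinsics"]; d=T[:3,:3]@np.linalg.solve(K,[uv[0],uv[1],1.]); o=T[:3,3]
    return o+d*(z-o[2])/d[2]
def proj(c,p):
    K,T=c["K"],c["extrinsics"]; q=T[:3,:3].T@(np.asarray(p,float)-T[:3,3]); q=K@q; return q[:2]/q[2]
def pose():
    o=bot.get_obs(); w,x,y,z=o["tool_rot"]; return o, o["eef_pos"], R.from_quat([x,y,z,w])
def crop(im,x0,y0,x1,y1,f,name):
    cv2.imwrite("pics/"+name,cv2.resize(im[y0:y1,x0:x1,::-1],None,fx=f,fy=f,interpolation=cv2.INTER_CUBIC))
def goto(p,yaw_ax=None):
    "print tool-frame shift (mm) & turn (deg) to reach TCP p pointing down with jaw axis direction yaw_ax(world deg)"
    o,e,r=pose(); d=r.inv().apply(np.asarray(p)-e)*1000
    out=[d]
    if yaw_ax is not None:
        best=None
        for a in (yaw_ax,yaw_ax+180):
            x=np.array([np.cos(np.radians(a)),np.sin(np.radians(a)),0]); z=np.array([0,0,-1.]); y=np.cross(z,x)
            rv=(r.inv()*R.from_matrix(np.c_[x,y,z])).as_rotvec(degrees=True)
            if best is None or np.linalg.norm(rv)<np.linalg.norm(best): best=rv
        out.append(best)
    print("t",round(o["t"],2),"tcp",e.round(4),"q7",o["q"][6].round(2),"F",o["contact_force"].round(1),"w",round(o["gripper_width"],3)); print("shift",out[0].round(1),"turn",None if yaw_ax is None else out[1].round(1)); return out
E
python3 - <<'E'
from h import *
im=cv2.imread("pics/top0.png")[:,:,::-1]
c=imaging.get_calibration("top")
crop(im,285,130,475,210,4,"c1.png"); crop(im,170,185,280,245,7,"c2.png")
print("cov",ray(c,(431,177),.006),"hous",ray(c,(329,171),.06),"pl",ray(c,(213,215),.045),ray(c,(233,212),.045))
E
```

```text
cov [ 0.57043925 -0.31727155  0.006     ] hous [ 0.58311209 -0.02137401  0.06      ] pl [0.47057107 0.30320106 0.045     ] [0.47743406 0.24787721 0.045     ]
```

View pics/c1.png

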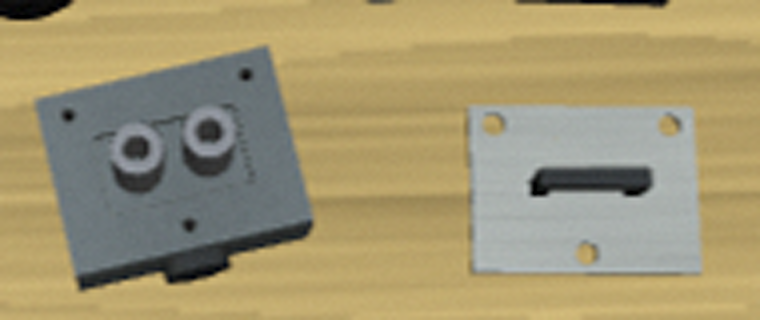

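View pics/c2.png

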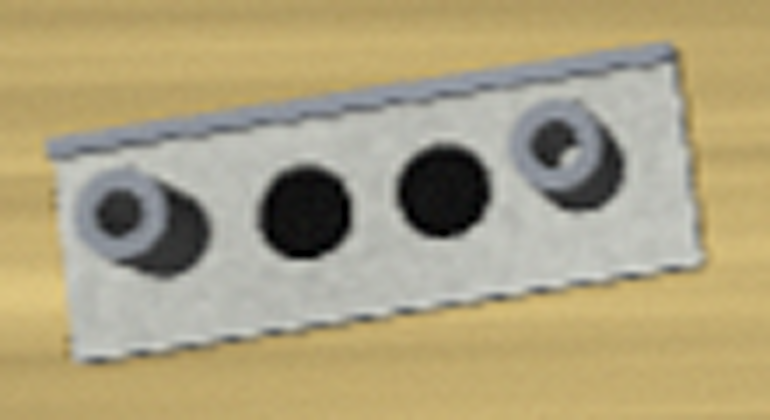

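The grey cover at top (431,177) has a bar and three holes, one of them in the middle of the near edge, so it is the right cover. The threads are at crop pixels (68,116), (246,75) and (189,225). The two black dots are the inner shelf places.

```bash
cat > m.py <<'E'
from h import *
im=cv2.imread("pics/top0.png")
c=imaging.get_calibration("top")
g=cv2.cvtColor(im,cv2.COLOR_BGR2GRAY).astype(float)
def cen(u,v,r,dark=True,thr=None):
    w=g[v-r:v+r+1,u-r:u+r+1]; W=np.clip((np.median(w)-w)if dark else w-np.median(w),0,None) if thr is None else np.clip(thr-w,0,None)
    yy,xx=np.mgrid[v-r:v+r+1,u-r:u+r+1]; return np.array([(xx*W).sum(),(yy*W).sum()])/W.sum()
def fit(loc,P):
    loc=np.array(loc,float);P=np.array(P)[:,:2]; a=loc-loc.mean(0);b=P-P.mean(0)
    th=np.arctan2((a[:,0]*b[:,1]-a[:,1]*b[:,0]).sum(),(a*b).sum()); c_,s=np.cos(th),np.sin(th); Rm=np.array([[c_,-s],[s,c_]])
    t=P.mean(0)-Rm@loc.mean(0); res=P-(loc@Rm.T+t); return t,np.degrees(th),np.abs(res).max()
H=[(48,64),(48,-64),(-48,0)]
L=np.array(H)/1000
if __name__=="__main__":
    th=[cen(u,v,3) for u,v in((302,159),(346,149),(332,186))]; print(th)
    print("housing",fit(L,[ray(c,p,.06) for p in th]))
    f=lambda u,v:(285+(u+.5)/4-.5,130+(v+.5)/4-.5)
    print("cover",fit(L,[ray(c,f(*p),.006) for p in((494,124),(670,125),(588,253))]))
    d=[cen(u,v,8,thr=70) for u,v in((213,215),(233,212))]; P=[ray(c,p,.045) for p in d]; print("dots",d,P)
    print(np.degrees(np.arctan2(*(P[0]-P[1])[[1,0]]))-90,np.linalg.norm(P[0]-P[1]))
    for p in((137,150),(209,132)): print("sleeve",ray(c,f(*p),.112))
E
python3 m.py
```

```text
[array([301.62462462, 158.44144144]), array([346.03927492, 148.25226586]), array([331.88730159, 185.83968254])]
housing (array([ 0.58760277, -0.01829238]), np.float64(11.790879611840149), np.float64(9.802244608495686e-05))
cover (array([ 0.57132283, -0.3168915 ]), np.float64(-1.8236221255262797), np.float64(0.00031391669647545806))
dots [array([213.29105617, 215.18772894]), array([232.91476124, 212.03935293])] [array([0.47002317, 0.30238207, 0.045     ]), array([0.47733025, 0.2481122 , 0.045     ])]
7.668376303790012 0.05475958387183556
sleeve [0.58135876 0.00585254 0.112     ]
sleeve [ 0.59238832 -0.04251177  0.112     ]
```

```bash
cat >> h.py <<'E'
def plan(p,yaw,n,start=None):
    "rows assuming perfect tracking, from current pose (or start)"
    o,e,r=pose()
    if start is not None: e,r=start
    cur=np.array(e);cr=r; p=np.array(p)
    best=None
    for a in (yaw,yaw+180):
        x=np.array([np.cos(np.radians(a)),np.sin(np.radians(a)),0]); z=np.array([0,0,-1.]); y=np.cross(z,x)
        T=R.from_matrix(np.c_[x,y,z]); rv=(r.inv()*T).as_rotvec(degrees=True)
        if best is None or np.linalg.norm(rv)<np.linalg.norm(best): best=rv
    for i in range(n):
        s=cr.inv().apply((p-e)/n)*1000
        print([round(float(v),1) for v in s]+[round(float(v),1) for v in best/n]); cr=cr*R.from_rotvec(best/n,degrees=True)
    print("t",round(o["t"],2),"tcp",o["eef_pos"].round(4),"q",o["q"].round(2),"F",o["contact_force"].round(1),"w",round(o["gripper_width"],3))
    return p,cr
E
python3 - <<'E'
from h import *
s=plan((.30,-.40,.26),-45,4); plan((.582,.006,.22),11.8,10,s)
E
```

```text
[-47.9, -32.2, -15.9, -0.0, 0.0, -5.8]
[-44.4, -36.9, -15.9, -0.0, 0.0, -5.8]
[-40.5, -41.1, -15.9, -0.0, 0.0, -5.8]
[-36.1, -45.0, -15.9, -0.0, 0.0, -5.8]
t 0.15 tcp [ 0.2519 -0.6257  0.1962] q [ 1.08  0.48  0.02  1.56 -0.01  1.11 -0.08] F [ 0.6 -0.7 -0.1] w 0.999
[-8.8, -48.6, 4.0, 0.0, -0.0, -5.7]
[-3.9, -49.3, 4.0, 0.0, -0.0, -5.7]
[1.0, -49.4, 4.0, 0.0, -0.0, -5.7]
[5.9, -49.1, 4.0, 0.0, -0.0, -5.7]
[10.7, -48.3, 4.0, 0.0, -0.0, -5.7]
[15.4, -47.0, 4.0, 0.0, -0.0, -5.7]
[20.0, -45.2, 4.0, 0.0, -0.0, -5.7]
[24.4, -43.0, 4.0, 0.0, -0.0, -5.7]
[28.5, -40.4, 4.0, 0.0, -0.0, -5.7]
[32.4, -37.4, 4.0, 0.0, -0.0, -5.7]
t 0.15 tcp [ 0.2519 -0.6257  0.1962] q [ 1.08  0.48  0.02  1.56 -0.01  1.11 -0.08] F [ 0.6 -0.7 -0.1] w 0.999
```

Call:
apply_moves(
  increments=[
    [-48,-32,-16,0,0,-6,-1],
    [-44,-37,-16,0,0,-6,-1],
    [-40,-41,-16,0,0,-6,-1],
    [-36,-45,-16,0,0,-6,-1],
    [-9,-49,4,0,0,-6,-1],
    [-4,-49,4,0,0,-6,-1],
    [1,-49,4,0,0,-6,-1],
    [6,-49,4,0,0,-6,-1],
  ],
  grip_force=40,
)

```text
t: 1.15
eef_pos: [0.4048, -0.2246, 0.2439]
tool_rot: [-0.0, 0.986, -0.165, -0.001]
contact_force: [0.3, -0.6, 0.5]
gripper_width: 0.999
```

Run:
```python
from h import *
s=plan((.582,.006,.22),11.8,8)
```

```text
[11.6, -34.5, 2.9, -0.0, 0.0, -3.8]
[13.9, -33.6, 3.0, -0.0, 0.0, -3.8]
[16.1, -32.6, 3.0, -0.0, 0.0, -3.8]
[18.2, -31.4, 3.0, -0.0, 0.0, -3.8]
[20.3, -30.2, 3.0, -0.0, 0.0, -3.8]
[22.3, -28.7, 3.0, -0.0, 0.0, -3.8]
[24.2, -27.2, 3.0, -0.0, 0.0, -3.8]
[25.9, -25.5, 3.0, -0.0, 0.0, -3.8]
t 1.15 tcp [ 0.4048 -0.2246  0.2439] q [ 0.7   0.1  -0.35  1.96  0.04  1.09  0.  ] F [ 0.3 -0.6  0.5] w 0.999
```

Call:
apply_moves(
  increments=[
    [12,-35,3,0,0,-4,-1],
    [14,-34,3,0,0,-4,-1],
    [16,-33,3,0,0,-4,-1],
    [18,-31,3,0,0,-4,-1],
    [20,-30,3,0,0,-4,-1],
    [22,-29,3,0,0,-4,-1],
    [24,-27,3,0,0,-4,-1],
    [26,-26,3,0,0,-4,-1],
  ],
)

```text
t: 2.15
eef_pos: [0.5807, 0.0194, 0.2175]
tool_rot: [-0.0, 0.992, 0.124, -0.002]
contact_force: [0.2, -0.3, -0.9]
gripper_width: 0.996
```

Run:
```python
from h import *
c=imaging.get_calibration("wrist"); im=imaging.read_camera("wrist"); cv2.imwrite("pics/w1.png",im[:,:,::-1])
np.savez("w1.npz",**c)
h=np.array([.5876,-.0183]);a=np.radians(11.8);M=np.array([[np.cos(a),-np.sin(a)],[np.sin(a),np.cos(a)]])
for l in ((.048,.064),(.048,-.064),(-.048,0)): print(proj(c,[*(h+M@l),.06]).round(1))
for l in ((0,.025),(0,-.025)): print("sl",proj(c,[*(h+M@l),.112]).round(1), (h+M@l).round(4))
goto((.5825,.0062,.073),11.8)
```

```text
[360.8 148.6]
[351.1 262. ]
[265.9 204.6]
sl [311.5 198.7] [0.5825 0.0062]
sl [309.3 249.3] [ 0.5927 -0.0428]
t 2.2 tcp [0.5826 0.0252 0.2173] q7 -0.08 F [2.7 4.  1. ] w 1.001
shift [ -4.7  19.  144.3] turn [-0.2  0.1  2.9]
```

View pics/w1.png

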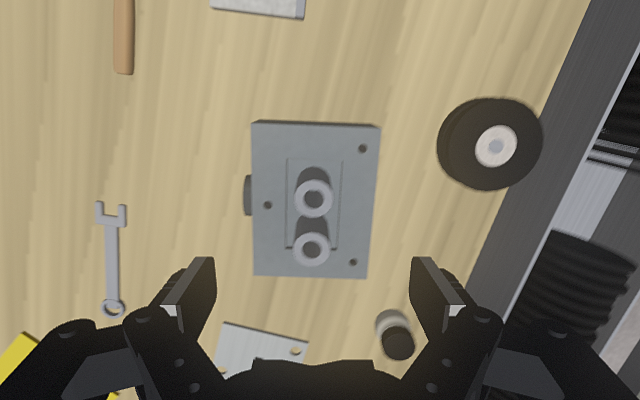

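Wrist view: the threads are at (362,148), (353,262) and (267,204), within about 1 px of the predicted positions. The sleeves are at (313,198) and (312,249). I'll descend on sleeve_a.

Call:
apply_moves(
  increments=[
    [-4,19,14,0,0,3,-1],
    [0,0,25,0,0,0,-1],
    [0,0,30,0,0,0,-1],
    [0,0,30,0,0,0,-1],
    [0,0,25,0,0,0,-1],
    [0,0,10,0,0,0,-1],
    [0,0,0,0,0,0,-1],
    [0,0,0,0,0,0,-1],
  ],
)

```text
t: 3.2
eef_pos: [0.5807, -0.004, 0.0761]
tool_rot: [0.0, 0.996, 0.093, -0.004]
contact_force: [0.3, -0.5, -0.2]
gripper_width: 0.999
```

Run:
```python
from h import *
c=imaging.get_calibration("wrist"); im=imaging.read_camera("wrist"); cv2.imwrite("pics/w2.png",im[:,:,::-1])
goto((.5825,.0062,.073),11.8)
print(proj(c,[.5825,.0062,.112]))
```

```text
t 3.25 tcp [ 0.5808 -0.004   0.0763] q7 -0.19 F [ 0.5 -0.8 -0.1] w 1.001
shift [ 3.6 -9.7  3.2] turn [-0.   0.4 -1.1]
[320.54520907 241.98919064]
```

View pics/w2.png

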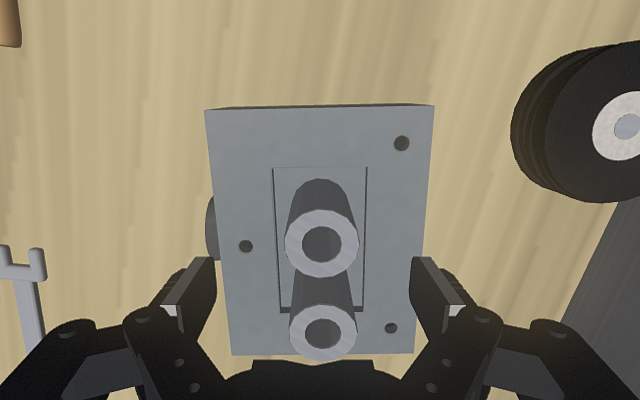

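Sleeve_a's top is at (321,243), as predicted. I'll correct by about 10 mm and close.

Call:
apply_moves(
  increments=[
    [4,-10,1,0,0.4,-1,-1],
    [0,0,0,0,0,0,-1],
    [0,0,0,0,0,0,1],
    [0,0,0,0,0,0,1],
    [0,0,0,0,0,0,1],
    [0,0,0,0,0,0,1],
    [0,0,0,0,0,0,1],
    [0,0,0,0,0,0,1],
  ],
  grip_force=50,
)

```text
t: 4.25
eef_pos: [0.5825, 0.0071, 0.0837]
tool_rot: [0.002, 0.995, 0.102, 0.0]
contact_force: [-0.4, 0.1, -0.9]
gripper_width: -0.0
```

Run:
```python
from h import *
goto((.5825,.0062,.073),11.8)
```

```text
t 4.25 tcp [0.5825 0.0071 0.0837] q7 -0.2 F [-0.4  0.1 -0.9] w -0.0
shift [-0.1  0.9 10.7] turn [ 0.3  0.  -0.1]
```

Run:
```python
from h import *
im=imaging.read_camera("wrist"); cv2.imwrite("pics/w3.png",im[:,:,::-1])
im=imaging.read_camera("scene"); crop(im,240,180,400,280,4,"s3.png")
goto((.5825,.0062,.073),11.8)
```

```text
t 4.35 tcp [0.5825 0.0072 0.0831] q7 -0.2 F [ 0.4 -0.5 -0.2] w -0.003
shift [-0.2  0.9 10.1] turn [ 0.2  0.  -0.1]
```

View pics/w3.png

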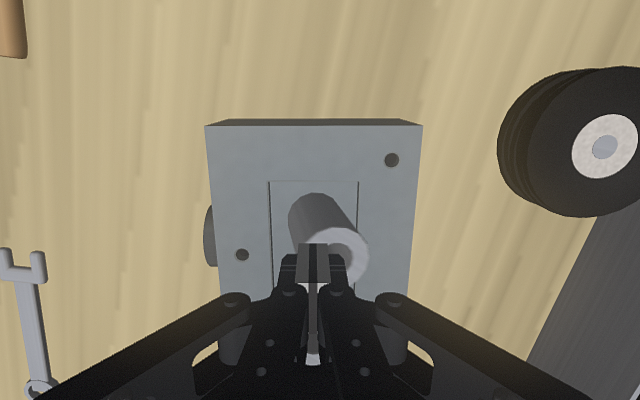

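View pics/s3.png

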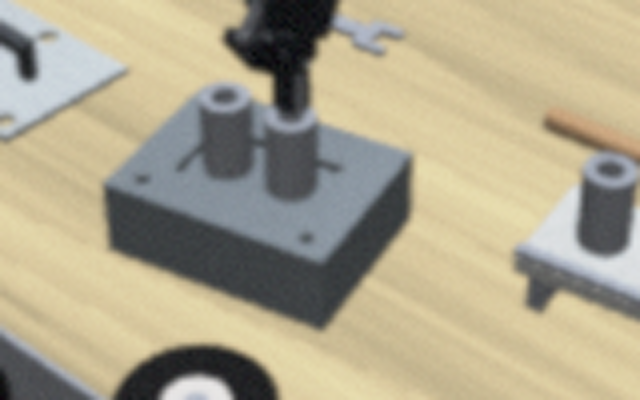

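Run:
```python
from h import *
c=imaging.get_calibration("wrist"); im=cv2.imread("pics/w3.png"); o,e,r=pose()
print("tcp",proj(c,e),e,"a top",proj(c,[.5825,.0062,.112]),"a bot",proj(c,[.5825,.0062,.052]))
h=np.array([.5876,-.0183]);a=np.radians(11.8);M=np.array([[np.cos(a),-np.sin(a)],[np.sin(a),np.cos(a)]])
for l in ((.048,.064),(.048,-.064),(-.048,0)): print(proj(c,[*(h+M@l),.06]).round(1))
print("ring->",ray(c,(337,253),.112))
print(c["extrinsics"][:3,3], r.inv().apply(c["extrinsics"][:3,3]-e))
crop(im[:,:,::-1],200,120,420,340,3,"w3c.png")
t=imaging.read_camera("top"); crop(t,285,110,385,210,6,"t3.png")
```

```text
tcp [312.97207832 231.07805173] [0.58248202 0.00717886 0.08306868] a top [312.70213909 255.83199132] a bot [312.62379655 214.06629173]
[390.9 158.9]
[378.5 332.5]
[241.1 253.3]
ring-> [0.59401732 0.01019628 0.112     ]
[0.56656487 0.08195454 0.26126896] [-0.00045082 -0.07573885 -0.17850355]
```

View pics/w3c.png

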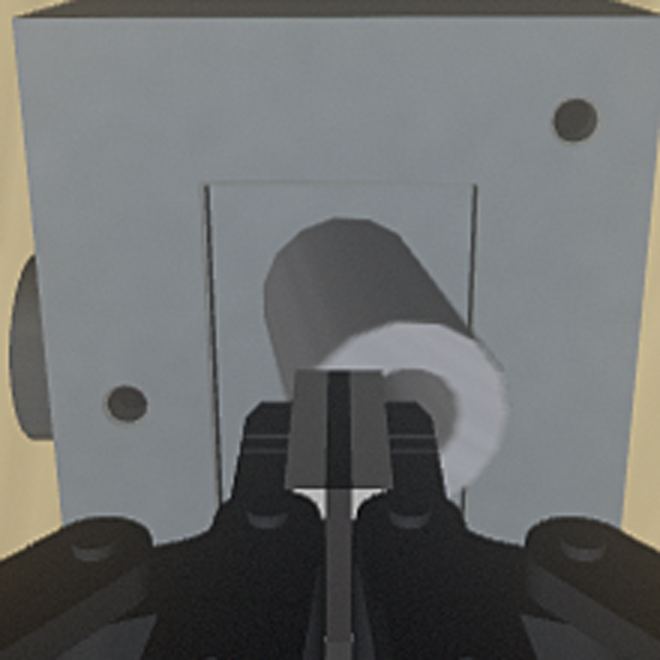

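View pics/t3.png

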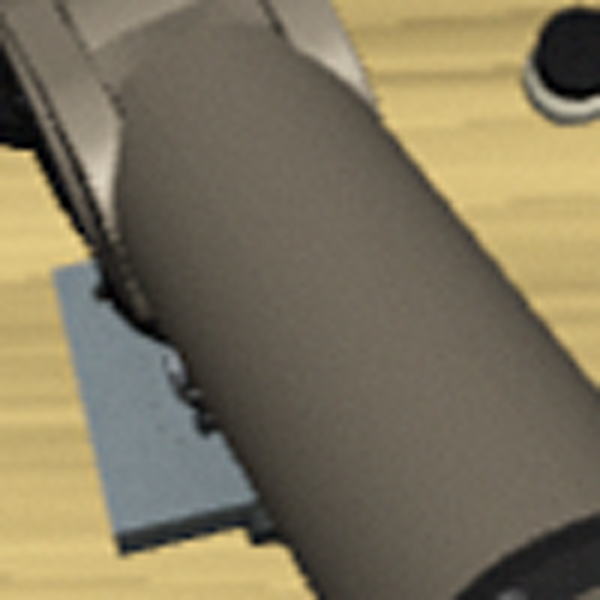

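Run:
```python
from h import *
c=imaging.get_calibration("scene"); o,e,r=pose()
for k in (0,.02,.04): 
  p=proj(c,e+[0,0,k]); print(k,p,(p-[240,180])*4)
print("a top",(proj(c,[.5825,.0062,.112])-[240,180])*4)
im=imaging.read_camera("scene"); crop(im,270,150,350,230,7,"s4.png")
p=[(proj(c,e+[0,0,k])-[270,150])*7 for k in (0,.02,.04)];print(p)
```

```text
0 [313.00508432 217.56686279] [292.02033729 150.26745117]
0.02 [312.87237681 211.61475308] [291.48950724 126.4590123 ]
0.04 [312.73691969 205.53931969] [290.94767875 102.15727877]
a top [289.90447917 114.78767945]
[array([301.03559025, 472.96803954]), array([300.10663766, 431.30327153]), array([299.15843781, 388.77523785])]
```

View pics/s4.png

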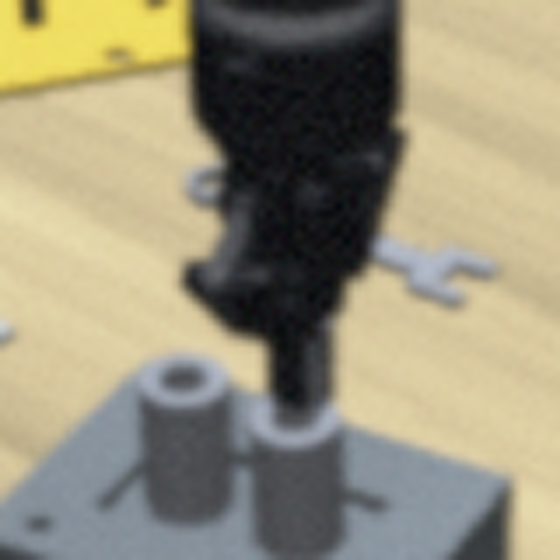

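The fingers shut at the height of the sleeve's top. They tilted sleeve_a, with its ring now at (337,253), and the real fingertips lie about 35–40 mm behind the reported TCP. I'll back off upward gently and look again.

Call:
apply_moves(
  increments=[
    [0,0,-6,0,0,0,1],
    [0,0,-8,0,0,0,1],
    [0,0,-12,0,0,0,1],
    [0,0,-15,0,0,0,1],
    [0,0,-20,0,0,0,1],
    [0,0,-10,0,0,0,1],
    [0,0,0,0,0,0,1],
    [0,0,0,0,0,0,1],
  ],
)

```text
t: 5.45
eef_pos: [0.5823, 0.0074, 0.1583]
tool_rot: [0.002, 0.995, 0.102, -0.0]
contact_force: [-1.0, -0.1, -0.1]
gripper_width: -0.003
```

Run:
```python
from h import *
c=imaging.get_calibration("wrist"); im=imaging.read_camera("wrist"); cv2.imwrite("pics/w5.png",im[:,:,::-1])
o,e,r=pose(); print(e,o["contact_force"],proj(c,[.5825,.0062,.112]),proj(c,[.5927,-.0428,.112]))
s=imaging.get_calibration("scene")
im=imaging.read_camera("scene"); crop(im,270,120,370,220,6,"s5.png")
print([((proj(s,e+[0,0,k])-[270,120])*6).round() for k in (0,.02,.03,.04)])
```

```text
[0.58232165 0.00740376 0.15825529] [ 0.40728182  0.74315603 -0.19411478] [312.7975656  207.01838515] [312.77121274 269.22688439]
[array([255., 447.]), array([254., 408.]), array([254., 388.]), array([254., 369.])]
```

View pics/w5.png

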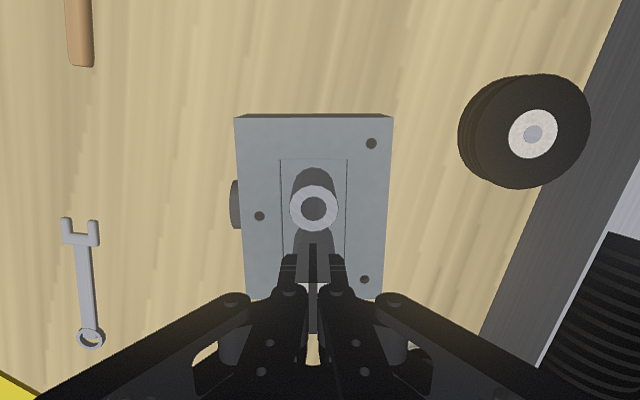

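View pics/s5.png

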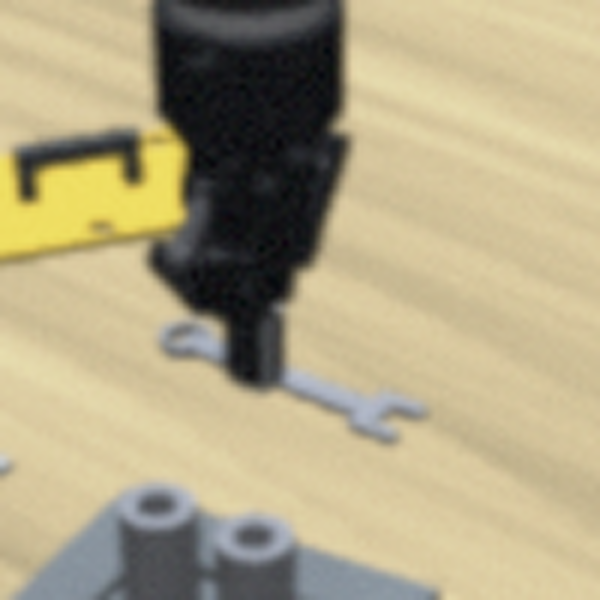

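Sleeve_a is upright again at (314,207), within 1 mm of where it was. The scene view puts the shut fingertips about 37 mm behind the reported TCP, and I'll allow for that from now on.

Call:
apply_moves(
  increments=[
    [1,1,0,0,0,0,-1],
    [0,0,0,0,0,0,-1],
    [0,0,15,0,0,0,-1],
    [0,0,25,0,0,0,-1],
    [0,0,25,0,0,0,-1],
    [0,0,25,0,0,0,-1],
    [0,0,20,0,0,0,-1],
    [0,0,0,0,0,0,-1],
  ],
)

```text
t: 6.55
eef_pos: [0.5801, 0.0059, 0.0384]
tool_rot: [0.001, 0.995, 0.102, -0.004]
contact_force: [-0.6, -0.3, 0.2]
gripper_width: 1.0
```

Run:
```python
from h import *
c=imaging.get_calibration("wrist"); im=imaging.read_camera("wrist"); cv2.imwrite("pics/w6.png",im[:,:,::-1])
goto((.583,.0064,.037),11.8)
print(proj(c,[.583,.0064,.112]))
```

```text
t 6.6 tcp [0.5809 0.0061 0.0394] q7 -0.23 F [ 0.4 -0.4 -0.2] w 1.002
shift [2.2 0.1 2.3] turn [ 0.1  0.3 -0.1]
[319.86248942 309.97962178]
```

View pics/w6.png

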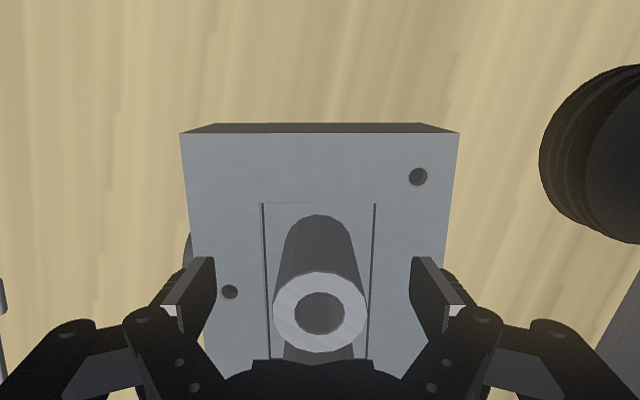

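The sleeve is now between the pads, with its ring at (320,313). Closing.

Call:
apply_moves(
  increments=[
    [2,0,1,0,0.3,0,-1],
    [0,0,0,0,0,0,1],
    [0,0,0,0,0,0,1],
    [0,0,0,0,0,0,1],
    [0,0,0,0,0,0,1],
    [0,0,0,0,0,0,1],
    [0,0,0,0,0,0,1],
    [0,0,0,0,0,0,1],
  ],
)

```text
t: 7.6
eef_pos: [0.5845, 0.0066, 0.0408]
tool_rot: [0.001, 0.995, 0.102, 0.002]
contact_force: [0.1, 0.7, -0.5]
gripper_width: 0.398
```

Run:
```python
from h import *
im=imaging.read_camera("wrist"); cv2.imwrite("pics/w7.png",im[:,:,::-1])
goto((.583,.0064,.037),11.8)
```

```text
t 7.65 tcp [0.5845 0.0066 0.0408] q7 -0.23 F [-0.8  0.5 -0.4] w 0.396
shift [-1.6 -0.1  3.8] turn [ 0.2 -0.2 -0.1]
```

View pics/w7.png

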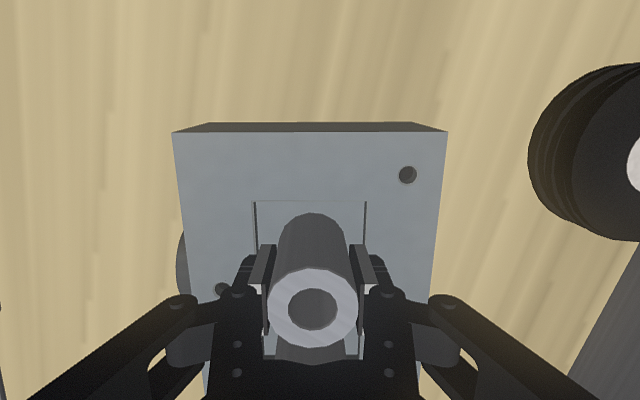

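Run:
```python
from h import *
c=imaging.get_calibration("wrist"); o,e,r=pose()
p=ray(c,(313,309),.112); print("ring",p,"tool offset mm",r.inv().apply(p-e)*1000)
s=plan((.585,.0066,.14),11.8,4); plan((.487,.18,.16),7.7,6,s)
```

```text
ring [0.5844124  0.00520214 0.112     ] tool offset mm [ -0.14902463   1.55016882 -71.22088652]
[0.2, 0.1, -24.8, 0.0, -0.1, -0.0]
[0.2, 0.1, -24.8, 0.0, -0.1, -0.0]
[0.2, 0.1, -24.8, 0.0, -0.1, -0.0]
[0.1, 0.0, -24.8, 0.0, -0.1, -0.0]
t 7.65 tcp [0.5845 0.0066 0.0408] q [ 0.25  0.57 -0.49  1.88  0.37  0.78 -0.23] F [-0.8  0.5 -0.4] w 0.396
[-10.1, -31.6, -3.3, -0.0, 0.0, 0.7]
[-10.5, -31.5, -3.3, -0.0, 0.0, 0.7]
[-10.8, -31.4, -3.3, -0.0, 0.0, 0.7]
[-11.2, -31.2, -3.3, -0.0, 0.0, 0.7]
[-11.6, -31.1, -3.3, -0.0, 0.0, 0.7]
[-11.9, -31.0, -3.3, -0.0, 0.0, 0.7]
t 7.65 tcp [0.5845 0.0066 0.0408] q [ 0.25  0.57 -0.49  1.88  0.37  0.78 -0.23] F [-0.8  0.5 -0.4] w 0.396
```

Call:
apply_moves(
  increments=[
    [0,0,-10,0,0,0,1],
    [0,0,-25,0,0,0,1],
    [0,0,-30,0,0,0,1],
    [0,0,-35,0,0,0,1],
    [-10,-28,-10,0,0,1,1],
    [-11,-32,-5,0,0,1,1],
    [-11,-32,0,0,0,1,1],
    [-11,-32,0,0,0,1,1],
  ],
)

```text
t: 8.65
eef_pos: [0.5173, 0.1207, 0.1606]
tool_rot: [0.002, 0.998, 0.063, 0.0]
contact_force: [-0.1, 0.1, -4.9]
gripper_width: 0.4
```

Call:
apply_moves(
  increments=[
    [-11,-32,0,0,0,0,1],
    [-11,-20,0,0,0,0,1],
    [-10,-10,0,0,0,0,1],
    [0,0,0,0,0,0,1],
    [0,0,0,0,0,0,1],
    [0,0,0,0,0,0,1],
    [0,0,0,0,0,0,1],
    [0,0,0,0,0,0,1],
  ],
)

```text
t: 9.65
eef_pos: [0.4757, 0.1788, 0.1616]
tool_rot: [0.002, 0.998, 0.063, 0.001]
contact_force: [-0.1, -0.5, -4.1]
gripper_width: 0.399
```

Run:
```python
from h import *
c=imaging.get_calibration("wrist"); im=imaging.read_camera("wrist"); cv2.imwrite("pics/w8.png",im[:,:,::-1]); np.savez("w8.npz",**c)
goto((.470,.3024,.1),7.7)
for p in ((.470,.3024),(.4773,.2481)): print(proj(c,[*p,.045]))
```

```text
t 9.7 tcp [0.4757 0.1788 0.1616] q7 -0.57 F [-0.4 -0.7 -3.5] w 0.398
shift [   9.9 -123.6   61.1] turn [ 0.3 -0.  -0.4]
[325.18373002  32.00872535]
[324.84189145 102.8011946 ]
```

View pics/w8.png

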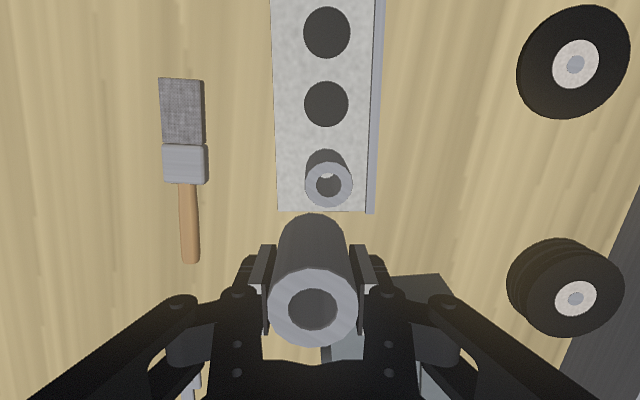

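The dots are at (326,32) and (326,104), as predicted. Measuring them precisely.

Run:
```python
from h import *
c=dict(np.load("w8.npz")); im=cv2.imread("pics/w8.png")
m=(im.max(2)<75).astype(np.uint8)[:140,280:375]
n,l,s,ce=cv2.connectedComponentsWithStats(m)
D=[]
for i in range(1,n):
    if s[i,4]>600: u=ce[i]+[280,0]; p=ray(c,u,.0455); D.append(p); print(u,s[i],p)
o,e,r=pose()
d=D[0]-D[1]; print(np.linalg.norm(d[:2]),np.degrees(np.arctan2(-d[0],d[1])))
off=r.apply([-.00015,.00155,0])
for p in D: print("tcp target",p[:2]-off[:2])
t=D[0]-off; t[2]=.15
s=plan(t,7.7,5); t[2]=.036; plan(t,7.7,5,s)
```

```text
[326.30500269  32.14093599] [  24    7   46   51 1859] [0.47089909 0.30233828 0.0455    ]
[328.66699801 102.13121272] [  24   82   44   45 1006] [0.48043799 0.24906922 0.0455    ]
0.05411638455920139 10.152362924804482
tcp target [0.47085228 0.3038948 ]
tcp target [0.48039118 0.25062574]
[2.2, -25.0, 2.2, 0.1, -0.0, -0.1]
[2.2, -24.9, 2.2, 0.1, -0.0, -0.1]
[2.3, -24.9, 2.3, 0.1, -0.0, -0.1]
[2.3, -24.9, 2.3, 0.1, -0.0, -0.1]
[2.4, -24.9, 2.3, 0.1, -0.0, -0.1]
t 9.7 tcp [0.4757 0.1788 0.1616] q [ 0.05  0.31 -0.63  1.95  0.23  0.95 -0.57] F [-0.4 -0.7 -3.5] w 0.398
[-0.0, -0.0, 22.8, 0.0, -0.0, 0.0]
[-0.0, -0.0, 22.8, 0.0, -0.0, 0.0]
[-0.0, -0.0, 22.8, 0.0, -0.0, 0.0]
[-0.0, -0.0, 22.8, 0.0, -0.0, 0.0]
[-0.0, -0.0, 22.8, 0.0, -0.0, 0.0]
t 9.7 tcp [0.4757 0.1788 0.1616] q [ 0.05  0.31 -0.63  1.95  0.23  0.95 -0.57] F [-0.4 -0.7 -3.5] w 0.398
```

Call:
apply_moves(
  increments=[
    [2,-25,2,0,0,0,1],
    [2,-25,2,0,0,0,1],
    [2,-25,2,0,0,0,1],
    [2,-25,2,0,0,0,1],
    [2,-25,2,0,0,0,1],
    [0,0,10,0.3,0,0,1],
    [0,0,10,0,0,0,1],
    [0,0,0,0,0,0,1],
  ],
)

```text
t: 10.7
eef_pos: [0.4711, 0.3047, 0.1286]
tool_rot: [0.001, 0.998, 0.061, -0.0]
contact_force: [0.0, -0.4, -2.9]
gripper_width: 0.394
```

Run:
```python
from h import *
goto((.4709,.3039,.036),7.7)
```

```text
t 10.7 tcp [0.4711 0.3047 0.1286] q7 -0.84 F [ 0.  -0.4 -2.9] w 0.394
shift [-0.3  0.7 92.6] turn [ 0.1  0.  -0.7]
```

Call:
apply_moves(
  increments=[
    [0,1,20,0,0,0,1],
    [0,0,25,0,0,0,1],
    [0,0,20,0,0,0,1],
    [0,0,12,0,0,0,1],
    [0,0,6,0,0,0,1],
    [0,0,2,0,0,0,1],
    [0,0,0,0,0,0,1],
    [0,0,0,0,0,0,1],
  ],
)

```text
t: 11.7
eef_pos: [0.473, 0.3005, 0.0388]
tool_rot: [0.001, 0.998, 0.058, 0.001]
contact_force: [0.3, 0.9, -3.5]
gripper_width: 0.398
```

Run:
```python
from h import *
im=imaging.read_camera("wrist"); cv2.imwrite("pics/w9.png",im[:,:,::-1])
im=imaging.read_camera("scene"); crop(im,360,200,480,300,6,"s9.png")
goto((.4709,.3039,.036),7.7)
```

```text
t 11.8 tcp [0.473  0.3005 0.0388] q7 -0.93 F [ 0.5  0.8 -3. ] w 0.4
shift [-1.7 -3.7  2.8] turn [ 0.1 -0.1 -1. ]
```

View pics/w9.png

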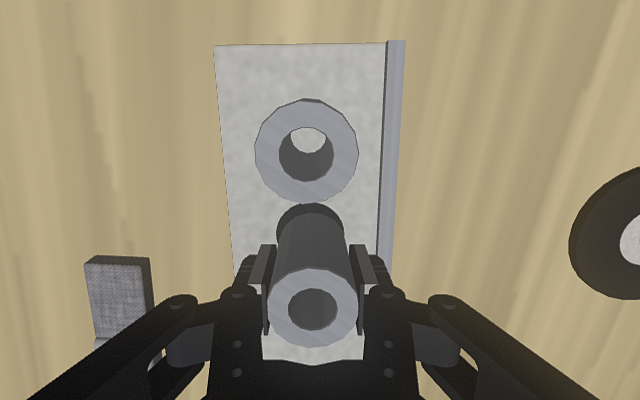

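View pics/s9.png

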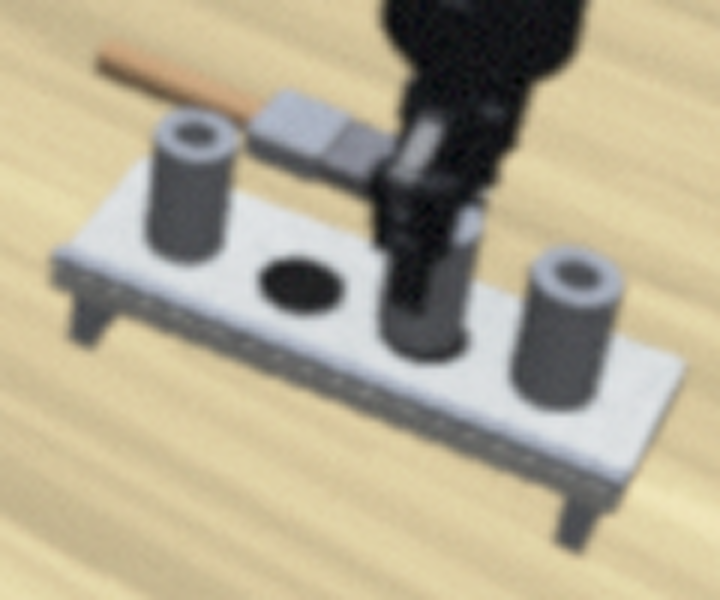

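The sleeve hovers about 4 mm short along the row, with a sliver of dot showing. I'll correct that, then lower it.

Call:
apply_moves(
  increments=[
    [-2,-4,0,0,0,-1,1],
    [0,0,0,0,0,0,1],
    [0,0,0,0,0,0,1],
    [0,0,1,0,0,0,1],
    [0,0,1,0,0,0,1],
    [0,0,1,0,0,0,1],
    [0,0,0,0,0,0,1],
    [0,0,0,0,0,0,1],
  ],
)

```text
t: 12.8
eef_pos: [0.4706, 0.3046, 0.0359]
tool_rot: [0.001, 0.998, 0.068, 0.001]
contact_force: [0.2, 0.5, -3.0]
gripper_width: 0.394
```

Run:
```python
from h import *
goto((.4709,.3039,.036),7.7)
```

```text
t 12.8 tcp [0.4706 0.3046 0.0359] q7 -0.92 F [ 0.2  0.5 -3. ] w 0.394
shift [ 0.2  0.8 -0.1] turn [ 0.1 -0.1  0.1]
```

Call:
apply_moves(
  increments=[
    [0,0.7,1,0,0,0,1],
    [0,0,1,0,0,0,1],
    [0,0,0,0,0,0,1],
    [0,0,0,0,0,0,1],
    [0,0,0,0,0,0,1],
    [0,0,0,0,0,0,1],
    [0,0,0,0,0,0,1],
    [0,0,0,0,0,0,1],
  ],
)

```text
t: 13.8
eef_pos: [0.4707, 0.3039, 0.0339]
tool_rot: [0.001, 0.998, 0.068, 0.001]
contact_force: [-0.3, 0.5, -3.1]
gripper_width: 0.4
```

Call:
apply_moves(
  increments=[
    [0,0,1,0,0,0,1],
    [0,0,1,0,0,0,1],
    [0,0,0,0,0,0,1],
    [0,0,0,0,0,0,0.1],
    [0,0,0,0,0,0,-0.2],
    [0,0,0,0,0,0,-1],
    [0,0,0,0,0,0,-1],
    [0,0,0,0,0,0,-1],
  ],
)

```text
t: 14.8
eef_pos: [0.472, 0.3051, 0.0347]
tool_rot: [0.001, 0.998, 0.068, 0.003]
contact_force: [-0.7, 0.4, -0.4]
gripper_width: 0.997
```

Run:
```python
from h import *
c=imaging.get_calibration("wrist"); im=imaging.read_camera("wrist"); cv2.imwrite("pics/w10.png",im[:,:,::-1])
goto((.4709,.3039,.036),7.7)
print(proj(c,(.4709,.3024,.105)))
```

```text
t 14.85 tcp [0.472  0.3051 0.0347] q7 -0.93 F [ 0.6  0.8 -0.7] w 1.002
shift [-1.2  1.1 -1.3] turn [ 0.1 -0.3  0.1]
[310.45567918 309.852978  ]
```

View pics/w10.png

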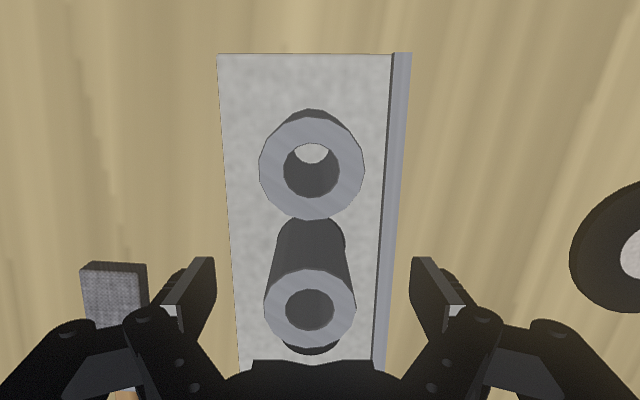

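Sleeve_a stands on its dot with its ring at (310,310), exactly as predicted. On to sleeve_b.

Run:
```python
from h import *
s=plan((.472,.305,.13),7.7,4); plan((.5935,-.043,.13),11.8,10,s)
```

```text
[0.1, 0.1, -23.8, 0.0, -0.1, 0.0]
[0.1, 0.1, -23.8, 0.0, -0.1, 0.0]
[0.1, 0.1, -23.8, 0.0, -0.1, 0.0]
[0.0, 0.0, -23.8, 0.0, -0.1, 0.0]
t 14.85 tcp [0.472  0.3051 0.0347] q [-0.25  0.56 -0.57  1.93  0.43  0.77 -0.93] F [ 0.6  0.8 -0.7] w 1.002
[7.4, 36.1, -0.0, -0.0, 0.0, -0.4]
[7.1, 36.2, -0.0, -0.0, 0.0, -0.4]
[6.9, 36.2, -0.0, -0.0, 0.0, -0.4]
[6.6, 36.3, -0.0, -0.0, 0.0, -0.4]
[6.3, 36.3, -0.0, -0.0, 0.0, -0.4]
[6.1, 36.4, -0.0, -0.0, 0.0, -0.4]
[5.8, 36.4, -0.0, -0.0, 0.0, -0.4]
[5.6, 36.4, -0.0, -0.0, 0.0, -0.4]
[5.3, 36.5, -0.0, -0.0, 0.0, -0.4]
[5.0, 36.5, -0.0, -0.0, 0.0, -0.4]
t 14.85 tcp [0.472  0.3051 0.0347] q [-0.25  0.56 -0.57  1.93  0.43  0.77 -0.93] F [ 0.6  0.8 -0.7] w 1.002
```

Call:
apply_moves(
  increments=[
    [0,0,-18,0,0,0,-1],
    [0,0,-30,0,0,0,-1],
    [0,0,-35,0,0,0,-1],
    [0,0,-20,0,0,0,-1],
    [7,30,0,0,0,-0.4,-1],
    [7,36,0,0,0,-0.4,-1],
    [7,36,0,0,0,-0.4,-1],
    [7,36,0,0,0,-0.4,-1],
  ],
)

```text
t: 15.85
eef_pos: [0.5208, 0.1757, 0.1515]
tool_rot: [-0.002, 0.996, 0.087, 0.006]
contact_force: [0.1, -0.3, -0.1]
gripper_width: 1.002
```

Run:
```python
from h import *
plan((.5935,-.043,.13),11.8,6)
```

```text
[5.6, 38.0, 3.5, -0.0, -0.1, -0.3]
[5.4, 38.0, 3.5, -0.0, -0.1, -0.3]
[5.2, 38.1, 3.5, -0.0, -0.1, -0.3]
[5.0, 38.1, 3.6, -0.0, -0.1, -0.3]
[4.8, 38.1, 3.6, -0.0, -0.1, -0.3]
[4.6, 38.1, 3.6, -0.0, -0.1, -0.3]
t 15.85 tcp [0.5208 0.1757 0.1515] q [ 0.07  0.38 -0.63  1.88  0.27  0.95 -0.51] F [ 0.1 -0.3 -0.1] w 1.002
```

Call:
apply_moves(
  increments=[
    [6,38,2,0,0,-0.3,-1],
    [5,38,2,0,0,-0.3,-1],
    [5,38,2,0,0,-0.3,-1],
    [5,38,2,0,0,-0.3,-1],
    [5,38,4,0,0,-0.3,-1],
    [3,20,4,0,0,0,-1],
    [0,5,4,0,0,0,-1],
    [0,0,0,0,0,0,-1],
  ],
)

```text
t: 16.85
eef_pos: [0.5936, -0.0365, 0.14]
tool_rot: [-0.003, 0.995, 0.1, 0.011]
contact_force: [1.0, 0.4, -0.0]
gripper_width: 1.001
```

Run:
```python
from h import *
c=imaging.get_calibration("wrist"); im=imaging.read_camera("wrist"); cv2.imwrite("pics/w11.png",im[:,:,::-1]);np.savez("w11.npz",**c)
goto((.5935,-.043,.038),11.8)
print(proj(c,(.5935,-.043,.112)))
```

```text
t 16.9 tcp [ 0.5937 -0.036   0.1403] q7 -0.08 F [-0.9  0.6  0.9] w 1.0
shift [ -4.    7.1 102.2] turn [-0.2 -1.3 -0.3]
[309.85586509 223.5317963 ]
```

View pics/w11.png

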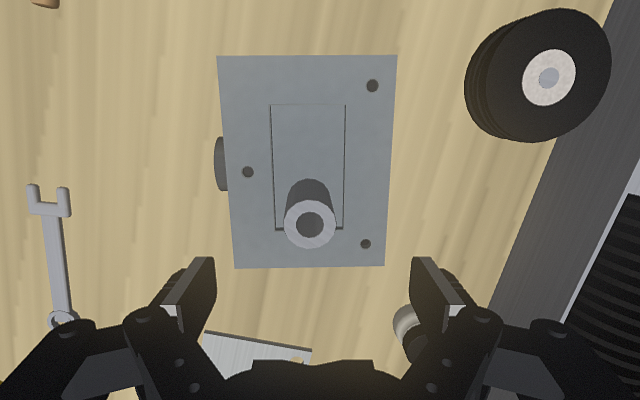

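Sleeve_b's ring is at (310,224), as predicted. I'll level the tool and descend.

Call:
apply_moves(
  increments=[
    [-2,7,2,-0.2,-1.3,-0.3,-1],
    [0,0,15,0,0,0,-1],
    [0,0,25,0,0,0,-1],
    [0,0,25,0,0,0,-1],
    [0,0,20,0,0,0,-1],
    [0,0,10,0,0,0,-1],
    [0,0,0,0,0,0,-1],
    [0,0,0,0,0,0,-1],
  ],
)

```text
t: 17.9
eef_pos: [0.5917, -0.0375, 0.0372]
tool_rot: [-0.001, 0.994, 0.107, -0.001]
contact_force: [-0.2, 0.6, 1.0]
gripper_width: 0.999
```

Run:
```python
from h import *
goto((.5935,-.043,.038),11.8)
```

```text
t 17.9 tcp [ 0.5917 -0.0375  0.0372] q7 -0.15 F [-0.2  0.6  1. ] w 0.999
shift [ 0.6  5.8 -0.8] turn [-0.1  0.1  0.5]
```

Call:
apply_moves(
  increments=[
    [1,6,-2,0,0,0.5,-1],
    [0,0,0,0,0,0,-1],
    [0,0,0,0,0,0,1],
    [0,0,0,0,0,0,1],
    [0,0,0,0,0,0,1],
    [0,0,0,0,0,0,1],
    [0,0,0,0,0,0,1],
    [0,0,0,0,0,0,1],
  ],
)

```text
t: 18.9
eef_pos: [0.5956, -0.0439, 0.0416]
tool_rot: [-0.0, 0.995, 0.102, 0.0]
contact_force: [-0.3, 0.3, 0.4]
gripper_width: 0.401
```

Run:
```python
from h import *
c=imaging.get_calibration("wrist"); im=imaging.read_camera("wrist"); cv2.imwrite("pics/w12.png",im[:,:,::-1])
goto((.5935,-.043,.038),11.8)
s=plan((.592,-.042,.14),11.8,4); plan((.490,.13,.16),7.7,6,s)
```

```text
t 18.95 tcp [ 0.5957 -0.0439  0.0417] q7 -0.14 F [ 0.6 -0.1  0.9] w 0.401
shift [-1.9 -1.4  3.7] turn [-0.  -0.1 -0.1]
[-0.8, -0.7, -24.6, -0.0, -0.0, -0.0]
[-0.8, -0.7, -24.6, -0.0, -0.0, -0.0]
[-0.8, -0.7, -24.6, -0.0, -0.0, -0.0]
[-0.8, -0.7, -24.6, -0.0, -0.0, -0.0]
t 18.95 tcp [ 0.5957 -0.0439  0.0417] q [ 0.34  0.59 -0.5   1.84  0.37  0.81 -0.14] F [ 0.6 -0.1  0.9] w 0.401
[-10.8, -31.5, -3.3, 0.0, -0.0, 0.7]
[-11.2, -31.4, -3.3, 0.0, -0.0, 0.7]
[-11.5, -31.3, -3.3, 0.0, -0.0, 0.7]
[-11.9, -31.1, -3.3, 0.0, -0.0, 0.7]
[-12.3, -31.0, -3.3, 0.0, -0.0, 0.7]
[-12.6, -30.8, -3.3, 0.0, -0.0, 0.7]
t 18.95 tcp [ 0.5957 -0.0439  0.0417] q [ 0.34  0.59 -0.5   1.84  0.37  0.81 -0.14] F [ 0.6 -0.1  0.9] w 0.401
```

View pics/w12.png

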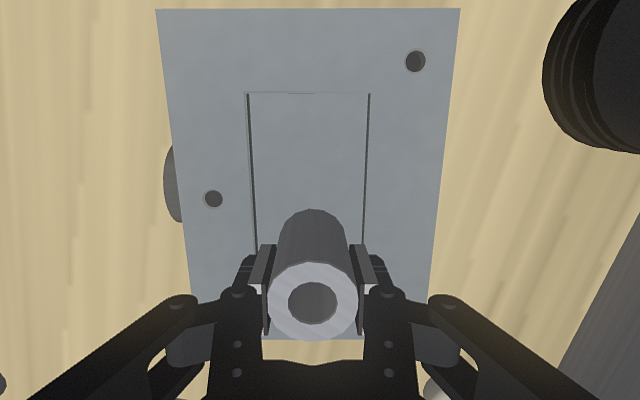

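Call:
apply_moves(
  increments=[
    [0,0,-10,0,0,0,1],
    [0,0,-25,0,0,0,1],
    [0,0,-30,0,0,0,1],
    [0,0,-35,0,0,0,1],
    [-11,-28,-8,0,0,1,1],
    [-11,-32,-4,0,0,1,1],
    [-12,-32,0,0,0,1,1],
    [-12,-32,0,0,0,1,1],
  ],
)

```text
t: 19.95
eef_pos: [0.5259, 0.0703, 0.1591]
tool_rot: [-0.0, 0.998, 0.064, -0.001]
contact_force: [0.2, 0.1, -2.9]
gripper_width: 0.402
```

Run:
```python
from h import *
c=imaging.get_calibration("wrist"); o,e,r=pose()
# ring offset using current geometry: sleeve rigid in tool; ring plane at eef+.0703
p=ray(c,(313,301.5),e[2]+.0703); off=r.inv().apply(p-e)*1000; print("off",off)
plan((.487,.14,.16),7.7,4)
```

```text
off [ -0.14412541  -1.06330428 -70.29933839]
[-7.4, -18.5, -0.2, -0.0, 0.0, -0.1]
[-7.4, -18.5, -0.2, -0.0, 0.0, -0.1]
[-7.4, -18.6, -0.2, -0.0, 0.0, -0.1]
[-7.3, -18.6, -0.2, -0.0, 0.0, -0.1]
t 19.95 tcp [0.5259 0.0703 0.1591] q [ 0.25  0.34 -0.6   1.91  0.23  0.96 -0.34] F [ 0.2  0.1 -2.9] w 0.402
```

Run:
```python
from h import *
c=dict(np.load("w8.npz")); im=cv2.imread("pics/w8.png")
m=(im.max(2)<90).astype(np.uint8)[78:132,295:360]
n,l,s,ce=cv2.connectedComponentsWithStats(m)
for i in range(1,n):
    if s[i,4]>600:
        B=ray(c,(295+s[i,0]+s[i,2]/2-.5,78+s[i,1]+s[i,3]/2-.5),.0455); print(s[i],B,ray(c,ce[i]+[295,78],.0455))
o,e,r=pose()
t=B-r.apply([-.00014,-.00106,0]); t[2]=.13; print(t); plan(t,7.7,7)
```

```text
[   9    3   44   46 1567] [0.47791625 0.24761434 0.0455    ] [0.47809047 0.24742498 0.0455    ]
[0.47818957 0.24658066 0.13      ]
[-3.6, -25.8, 4.2, -0.0, 0.0, -0.1]
[-3.5, -25.9, 4.2, -0.0, 0.0, -0.1]
[-3.5, -25.9, 4.2, -0.0, 0.0, -0.1]
[-3.5, -25.9, 4.2, -0.0, 0.0, -0.1]
[-3.5, -25.9, 4.2, -0.0, 0.0, -0.1]
[-3.4, -25.9, 4.2, -0.0, 0.0, -0.1]
[-3.4, -25.9, 4.2, -0.0, 0.0, -0.1]
t 19.95 tcp [0.5259 0.0703 0.1591] q [ 0.25  0.34 -0.6   1.91  0.23  0.96 -0.34] F [ 0.2  0.1 -2.9] w 0.402
```

Call:
apply_moves(
  increments=[
    [-4,-26,0,0,0,0,1],
    [-4,-26,0,0,0,0,1],
    [-4,-26,0,0,0,0,1],
    [-4,-26,0,0,0,0,1],
    [-3,-26,0,0,0,0,1],
    [-3,-26,5,0,0,0,1],
    [-3,-20,5,0,0,0,1],
    [0,0,5,0,0,0,1],
  ],
)

```text
t: 20.95
eef_pos: [0.4727, 0.2498, 0.1474]
tool_rot: [-0.0, 0.998, 0.067, -0.0]
contact_force: [0.7, -0.3, -3.0]
gripper_width: 0.396
```

Run:
```python
from h import *
goto((.4782,.2466,.05),7.7)
```

```text
t 20.95 tcp [0.4727 0.2498 0.1474] q7 -0.72 F [ 0.7 -0.3 -3. ] w 0.396
shift [ 5.1  3.9 97.3] turn [-0.  0. -0.]
```

Call:
apply_moves(
  increments=[
    [5,4,5,0,0,0,1],
    [0,0,15,0,0,0,1],
    [0,0,25,0,0,0,1],
    [0,0,25,0,0,0,1],
    [0,0,18,0,0,0,1],
    [0,0,8,0,0,0,1],
    [0,0,0,0,0,0,1],
    [0,0,0,0,0,0,1],
  ],
)

```text
t: 21.95
eef_pos: [0.4809, 0.2394, 0.0455]
tool_rot: [0.002, 0.998, 0.063, -0.001]
contact_force: [-0.3, 0.1, -1.9]
gripper_width: 0.397
```

Run:
```python
from h import *
goto((.4782,.2466,.034),7.7)
```

```text
t 21.95 tcp [0.4809 0.2394 0.0455] q7 -0.82 F [-0.3  0.1 -1.9] w 0.397
shift [-1.7 -7.6 11.5] turn [ 0.2  0.1 -0.5]
```

Call:
apply_moves(
  increments=[
    [-1.5,-7.5,0,0.2,0,-0.5,1],
    [0,0,0,0,0,0,1],
    [0,0,4,0,0,0,1],
    [0,0,3,0,0,0,1],
    [0,0,2,0,0,0,1],
    [0,0,0,0,0,0,1],
    [0,0,0,0,0,0,1],
    [0,0,0,0,0,0,1],
  ],
)

```text
t: 22.95
eef_pos: [0.4793, 0.2479, 0.0375]
tool_rot: [-0.001, 0.998, 0.067, 0.001]
contact_force: [-0.0, -0.4, -3.3]
gripper_width: 0.401
```

Run:
```python
from h import *
goto((.4782,.2466,.034),7.7)
im=imaging.read_camera("scene"); crop(im,360,200,480,300,6,"s13.png")
```

```text
t 22.95 tcp [0.4793 0.2479 0.0375] q7 -0.83 F [-0.  -0.4 -3.3] w 0.401
shift [-1.3  1.1  3.5] turn [-0.1 -0.1  0. ]
```

View pics/s13.png

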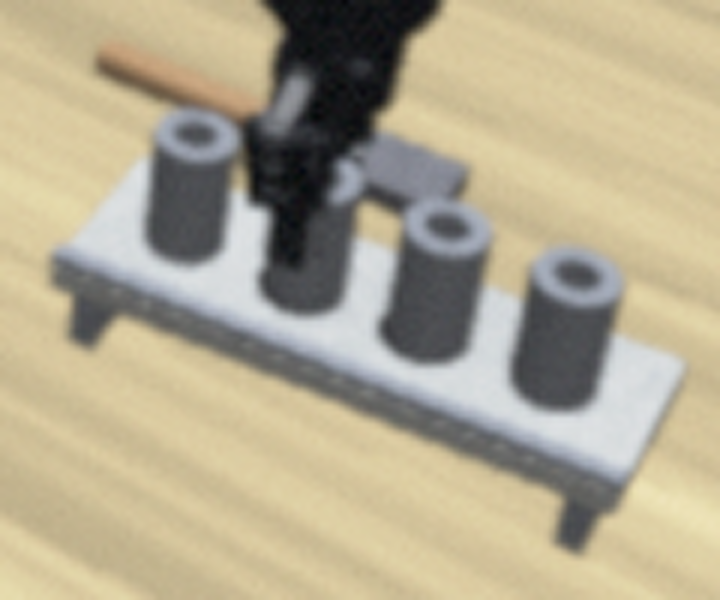

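Call:
apply_moves(
  increments=[
    [-1.3,1,0,0,0,0,1],
    [0,0,1.5,0,0,0,1],
    [0,0,1.5,0,0,0,1],
    [0,0,1,0,0,0,1],
    [0,0,0,0,0,0,1],
    [0,0,0,0,0,0,1],
    [0,0,0,0,0,0,1],
    [0,0,0,0,0,0,1],
  ],
)

```text
t: 24.0
eef_pos: [0.4784, 0.2468, 0.0346]
tool_rot: [-0.0, 0.998, 0.067, 0.001]
contact_force: [-0.6, -0.2, 1.4]
gripper_width: 0.4
```

Contact: the force went from −3 to +1.4 N. Releasing and lifting.

Call:
apply_moves(
  increments=[
    [0,0,0,0,0,0,0.1],
    [0,0,0,0,0,0,-0.2],
    [0,0,0,0,0,0,-1],
    [0,0,0,0,0,0,-1],
    [0,0,0,0,0,0,-1],
    [0,0,-15,0,0,0,-1],
    [0,0,-30,0,0,0,-1],
    [0,0,-40,0,0,0,-1],
  ],
)

```text
t: 25.0
eef_pos: [0.4769, 0.2463, 0.1213]
tool_rot: [0.0, 0.998, 0.068, -0.001]
contact_force: [1.4, 0.0, -0.1]
gripper_width: 0.998
```

Run:
```python
from h import *
s=plan((.49,.20,.17),5,2);s=plan((.585,-.03,.2),0,7,s);plan((.572,-.24,.19),-2,5,s)
```

```text
[3.3, 23.8, -24.3, 0.0, 0.1, 1.4]
[3.9, 23.7, -24.3, 0.0, 0.1, 1.4]
t 25.0 tcp [0.4769 0.2463 0.1213] q [-0.07  0.42 -0.65  1.92  0.31  0.91 -0.74] F [ 1.4  0.  -0.1] w 0.998
[10.7, 33.9, -4.3, 0.0, 0.0, 0.7]
[11.1, 33.8, -4.3, 0.0, 0.0, 0.7]
[11.5, 33.6, -4.3, 0.0, 0.0, 0.7]
[11.9, 33.5, -4.3, 0.0, 0.0, 0.7]
[12.3, 33.3, -4.3, 0.0, 0.0, 0.7]
[12.7, 33.2, -4.3, 0.0, 0.0, 0.7]
[13.2, 33.0, -4.3, 0.0, 0.0, 0.7]
t 25.0 tcp [0.4769 0.2463 0.1213] q [-0.07  0.42 -0.65  1.92  0.31  0.91 -0.74] F [ 1.4  0.  -0.1] w 0.998
[-2.6, 42.0, 2.0, 0.0, 0.0, 0.4]
[-2.3, 42.0, 2.0, 0.0, 0.0, 0.4]
[-2.0, 42.0, 2.0, 0.0, 0.0, 0.4]
[-1.7, 42.0, 2.0, 0.0, 0.0, 0.4]
[-1.4, 42.1, 2.0, 0.0, 0.0, 0.4]
t 25.0 tcp [0.4769 0.2463 0.1213] q [-0.07  0.42 -0.65  1.92  0.31  0.91 -0.74] F [ 1.4  0.  -0.1] w 0.998
```

Call:
apply_moves(
  increments=[
    [3,24,-20,0,0,1,-1],
    [4,24,-20,0,0,1,-1],
    [11,34,-4,0,0,1,-1],
    [11,34,-4,0,0,1,-1],
    [12,34,-4,0,0,1,-1],
    [12,34,-4,0,0,1,-1],
    [12,33,-4,0,0,1,-1],
    [12,33,-4,0,0,1,-1],
  ],
)

```text
t: 26.0
eef_pos: [0.5759, 0.0015, 0.2007]
tool_rot: [-0.003, 1.0, 0.001, 0.006]
contact_force: [-0.2, 0.3, -0.4]
gripper_width: 0.999
```

Run:
```python
from h import *
im=imaging.read_camera("scene"); crop(im,360,200,480,300,6,"s14.png")
plan((.572,-.23,.19),-2,8)
```

```text
[-0.6, 28.1, 1.3, -0.0, -0.1, 0.2]
[-0.5, 28.1, 1.3, -0.0, -0.1, 0.2]
[-0.4, 28.2, 1.3, -0.0, -0.1, 0.2]
[-0.3, 28.2, 1.3, -0.0, -0.1, 0.2]
[-0.2, 28.2, 1.3, -0.0, -0.1, 0.2]
[-0.1, 28.2, 1.3, -0.0, -0.1, 0.2]
[0.0, 28.2, 1.4, -0.0, -0.1, 0.2]
[0.1, 28.1, 1.4, -0.0, -0.1, 0.2]
t 26.05 tcp [ 0.5778 -0.0049  0.201 ] q [ 0.34  0.36 -0.55  1.77  0.21  1.06 -0.29] F [ 3.2 -4.8  0.5] w 0.998
```

View pics/s14.png

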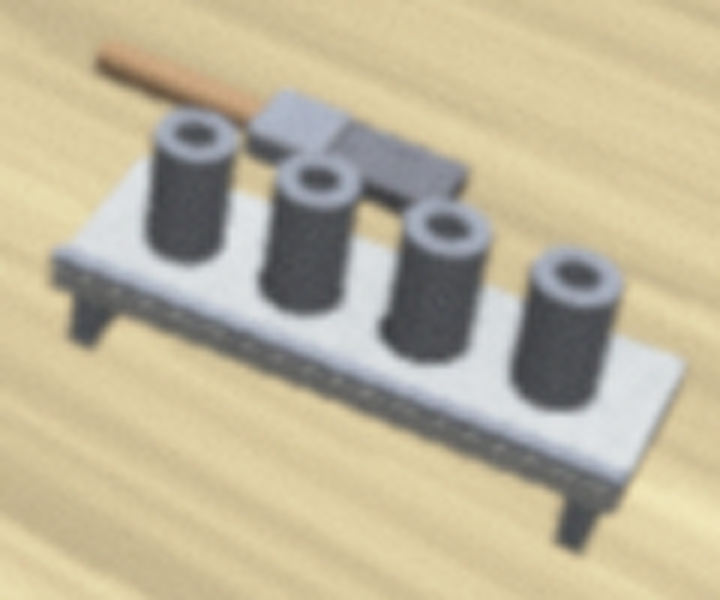

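The row of four is complete and standing upright. The arm has settled, so I'll picture the empty housing for the threads.

Run:
```python
from h import *
c=imaging.get_calibration("wrist"); im=imaging.read_camera("wrist"); cv2.imwrite("pics/w15.png",im[:,:,::-1]);np.savez("w15.npz",**c)
c2=imaging.get_calibration("wrist"); print(c["extrinsics"][:3,3]-c2["extrinsics"][:3,3])
h=np.array([.5876,-.0183]);a=np.radians(11.8);M=np.array([[np.cos(a),-np.sin(a)],[np.sin(a),np.cos(a)]])
for l in ((.048,.064),(.048,-.064),(-.048,0)): print(proj(c,[*(h+M@l),.06]).round(1))
```

```text
[ 0.0007839  -0.00199503  0.00037841]
[356.8 113.5]
[377.7 236.4]
[273.8 198.2]
```

View pics/w15.png

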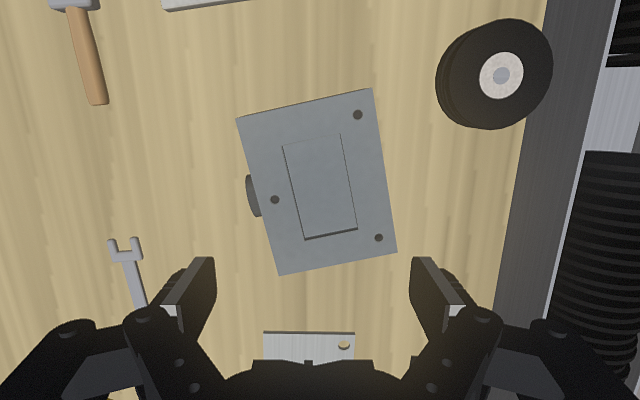

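```bash
cat > th.py <<'E'
from h import *
from m import fit,L
def cen(g,u,v,r):
    w=g[v-r:v+r+1,u-r:u+r+1].astype(float); W=np.clip(np.percentile(w,60)-12-w,0,None)
    yy,xx=np.mgrid[v-r:v+r+1,u-r:u+r+1]; return np.array([(xx*W).sum(),(yy*W).sum()])/W.sum()
if __name__=="__main__":
    for f,pts in(("11",((372,86),(365,244),(248,172))),("15",((358,115),(379,238),(275,200)))):
        g=cv2.imread(f"pics/w{f}.png",0); c=dict(np.load(f"w{f}.npz")); q=[cen(g,*p,8) for p in pts]
        print(np.round(q,1).tolist(),fit(L,[ray(c,p,.06) for p in q]))
E
python3 th.py
```

```text
[[371.9, 85.3], [365.1, 243.4], [247.4, 171.6]] (array([ 0.58808269, -0.01908353]), np.float64(11.939393555620603), np.float64(8.986513706542298e-05))
[[357.3, 114.3], [378.2, 237.1], [274.4, 199.1]] (array([ 0.58811962, -0.0191619 ]), np.float64(11.903201857862829), np.float64(6.144476800457738e-05))
```

Call:
apply_moves(
  increments=[
    [0,28,1,0,-0.7,0.2,-1],
    [0,28,1,0,0,0.2,-1],
    [0,28,1,0,0,0.2,-1],
    [0,28,1,0,0,0.2,-1],
    [0,28,1,0,0,0.2,-1],
    [0,28,1,0,0,0.2,-1],
    [0,28,1,0,0,0.2,-1],
    [0,20,1,0,0,0,-1],
  ],
)

```text
t: 27.1
eef_pos: [0.5746, -0.2157, 0.1985]
tool_rot: [-0.004, 1.0, -0.009, 0.004]
contact_force: [-0.3, 0.0, -1.5]
gripper_width: 0.993
```

Call:
apply_moves(
  increments=[
    [0,0,0,0,0,0,-1],
    [0,0,0,0,0,0,-1],
    [0,0,0,0,0,0,-1],
    [0,0,0,0,0,0,-1],
    [0,0,0,0,0,0,-1],
    [0,0,0,0,0,0,-1],
    [0,0,0,0,0,0,-1],
    [0,0,0,0,0,0,-1],
  ],
)

```text
t: 28.1
eef_pos: [0.5752, -0.2115, 0.1994]
tool_rot: [-0.005, 1.0, -0.007, 0.004]
contact_force: [0.1, 0.8, -0.4]
gripper_width: 0.998
```

Run:
```python
from h import *
c=imaging.get_calibration("wrist"); im=imaging.read_camera("wrist"); cv2.imwrite("pics/w16.png",im[:,:,::-1]);np.savez("w16.npz",**c)
goto((.5713,-.3169,.12),-1.8)
h=np.array([.5713,-.3169]);a=np.radians(-1.8);M=np.array([[np.cos(a),-np.sin(a)],[np.sin(a),np.cos(a)]])
for l in ((.048,.064),(.048,-.064),(-.048,0)): print(proj(c,[*(h+M@l),.006]).round(1))
```

```text
t 28.15 tcp [ 0.5752 -0.2115  0.1993] q7 0.07 F [ 0.1 -0.6  0.1] w 1.003
shift [ -3.  106.3  78.2] turn [-0.6 -0.4  1. ]
[351.  201.5]
[345.9 296.4]
[270.3 250.1]
```

View pics/w16.png

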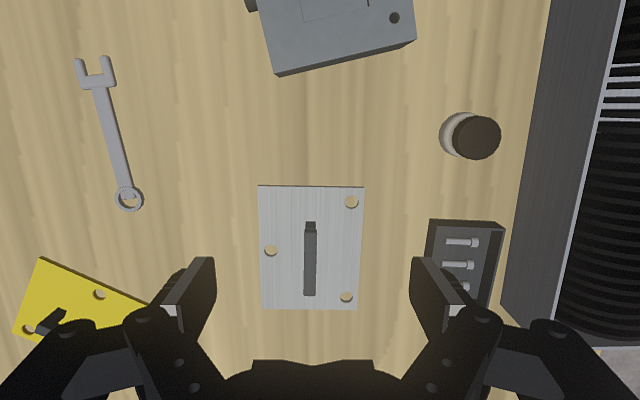

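The cover's holes are at (351,202), (346,297) and (271,250), and its bar runs from (311,222) to (309,296). The yellow look-alike is at the lower left and stays where it is. The housing fit is (0.5881, −0.0191) at 11.9°. Now measuring the cover.

Run:
```python
from h import *
from m import fit,L
c=dict(np.load("w16.npz")); im=cv2.imread("pics/w16.png")
hsv=cv2.cvtColor(im,cv2.COLOR_BGR2HSV)
q=[]
for u,v in((351,202),(346,297),(271,250)):
    r=9; m=(hsv[v-r:v+r+1,u-r:u+r+1,1]>45).astype(np.uint8); n,l,s,ce=cv2.connectedComponentsWithStats(m); i=1+np.argmax(s[1:,4]); print(s[i]); q.append(ce[i]+[u-r,v-r])
print(q,fit(L,[ray(c,p,.006) for p in q]))
g=im.max(2); m=(g[215:303,295:325]<100).astype(np.uint8); n,l,s,ce=cv2.connectedComponentsWithStats(m); i=1+np.argmax(s[1:,4]); print(s[i],ce[i]+[295,215])
x,y,w,h=s[i][:4]; 
for v in (232,250,270,290):
    uu=np.where(g[v,295:325]<100)[0]; print(v,295+uu.min(),295+uu.max(),ray(c,((590+uu.min()+uu.max())/2,v),.042))
print("ends",ray(c,(310,215+y+8),.042),ray(c,(310,215+y+h-1),.042))
```

```text
[  3   3  13  12 125]
[ 3  4 12  9 82]
[  3   4  12  11 100]
[array([351.152, 201.528]), array([345.79268293, 296.04878049]), array([270.64, 249.66])] (array([ 0.57143287, -0.31649281]), np.float64(-1.9668771272803922), np.float64(0.0003143007146792498))
[  9   7  13  74 875] [309.64342857 258.33028571]
232 305 316 [ 0.57315183 -0.27737931  0.042     ]
250 304 315 [ 0.57171852 -0.29888716  0.042     ]
270 304 315 [ 0.57132542 -0.32367922  0.042     ]
290 304 314 [ 0.57033988 -0.34943319  0.042     ]
ends [ 0.57264204 -0.27502266  0.042     ] [ 0.57139211 -0.35605447  0.042     ]
```

Call:
apply_moves(
  increments=[
    [-1,30,10,-0.6,-0.4,1,-1],
    [-1,30,15,0,0,0,-1],
    [-1,30,20,0,0,0,-1],
    [0,13,25,0,0,0,-1],
    [0,2,25,0,0,0,-1],
    [0,0,25,0,0,0,-1],
    [0,0,0,0,0,0,-1],
    [0,0,0,0,0,0,-1],
  ],
)

```text
t: 29.15
eef_pos: [0.5656, -0.3327, 0.0726]
tool_rot: [0.003, 1.0, -0.022, -0.002]
contact_force: [-0.7, 0.7, -0.1]
gripper_width: 1.0
```

Run:
```python
from h import *
c=imaging.get_calibration("wrist"); im=imaging.read_camera("wrist"); cv2.imwrite("pics/w17.png",im[:,:,::-1])
goto((.5714,-.3165,.02),-1.9)
print(proj(c,(.5714,-.3165,.042)))
```

```text
t 29.2 tcp [ 0.5654 -0.3327  0.0726] q7 0.16 F [ 0.1  0.7 -0.1] w 1.0
shift [  5.5 -16.8  52.4] turn [ 0.4  0.2 -0.6]
[320.86824442 189.12282621]
```

View pics/w17.png

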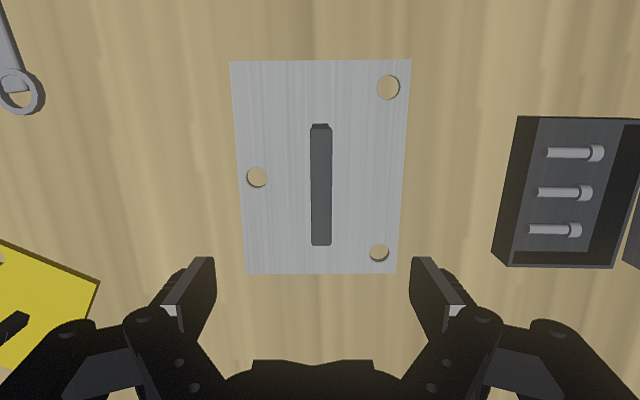

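Call:
apply_moves(
  increments=[
    [5.5,-17,0,0.4,0.2,-0.6,-1],
    [0,0,0,0,0,0,-1],
    [0,0,15,0,0,0,-1],
    [0,0,20,0,0,0,-1],
    [0,0,20,0,0,0,-1],
    [0,0,10,0,0,0,-1],
    [0,0,0,0,0,0,-1],
    [0,0,0,0,0,0,-1],
  ],
)

```text
t: 30.2
eef_pos: [0.5729, -0.3145, 0.0037]
tool_rot: [-0.0, 1.0, -0.016, 0.001]
contact_force: [-0.9, -0.0, 0.4]
gripper_width: 0.998
```

Run:
```python
from h import *
c=imaging.get_calibration("wrist"); im=imaging.read_camera("wrist"); cv2.imwrite("pics/w18.png",im[:,:,::-1])
goto((.5714,-.3165,-.019),-1.9)
print(proj(c,(.5714,-.3165,.042)))
```

```text
t 30.25 tcp [ 0.5728 -0.3145  0.0038] q7 0.12 F [ 0.1  0.8 -0.6] w 1.001
shift [-1.4  2.  22.8] turn [-0.  -0.1  0.1]
[310.33252542 266.69282155]
```

View pics/w18.png

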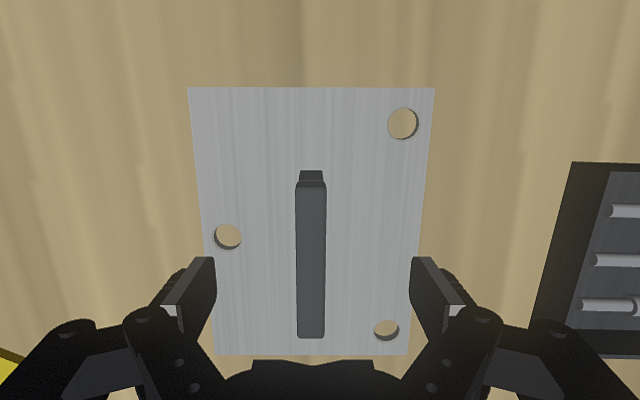

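Call:
apply_moves(
  increments=[
    [-1.3,2,8,0,0,0,-1],
    [0,0,8,0,0,0,-1],
    [0,0,6,0,0,0,-1],
    [0,0,0,0,0,0,-1],
    [0,0,0,0,0,0,-1],
    [0,0,0,0,0,0,-1],
    [0,0,0,0,0,0,-1],
    [0,0,0,0,0,0,-1],
  ],
)

```text
t: 31.25
eef_pos: [0.5726, -0.3172, -0.0181]
tool_rot: [0.0, 1.0, -0.016, 0.002]
contact_force: [0.1, -0.4, 0.0]
gripper_width: 1.0
```

Run:
```python
from h import *
c=imaging.get_calibration("wrist"); im=imaging.read_camera("wrist"); cv2.imwrite("pics/w19.png",im[:,:,::-1])
goto((.5714,-.3165,-.019),-1.9)
s=imaging.get_calibration("scene"); i=imaging.read_camera("scene"); crop(i,195,150,295,225,7,"s19.png"); o,e,r=pose()
print([((proj(s,e+[0,0,k])-[195,150])*7).round() for k in (0.02,.037,.056)])
```

```text
t 31.3 tcp [ 0.5726 -0.3172 -0.0181] q7 0.11 F [-0.4 -0.6  0.8] w 1.002
shift [-1.3 -0.7  0.9] turn [ 0.1 -0.2  0.1]
[array([316., 321.]), array([311., 290.]), array([306., 256.])]
```

View pics/w19.png

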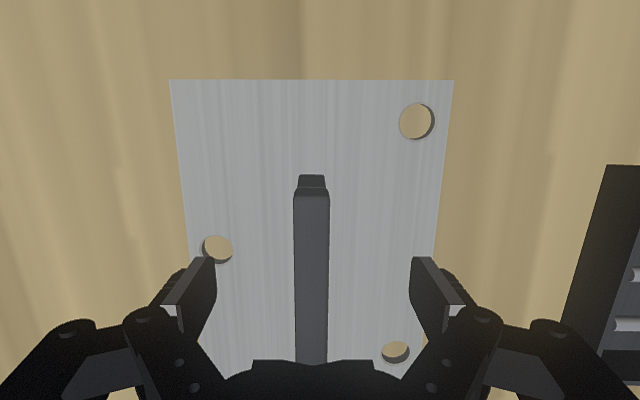

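View pics/s19.png

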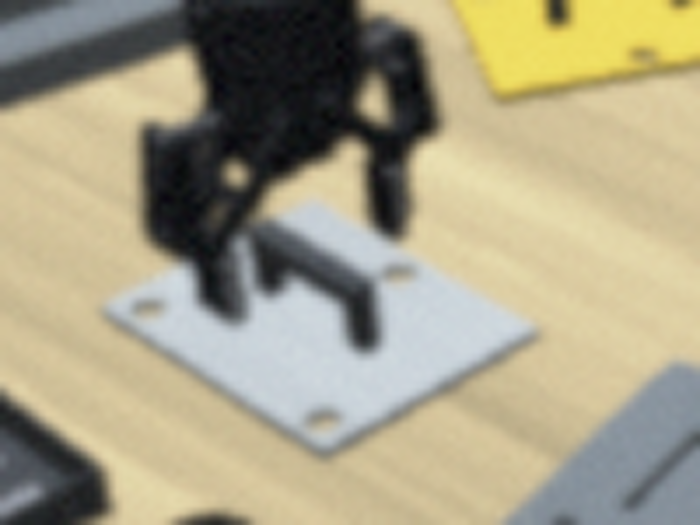

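The pads straddle the bar, with fingertips near bar height. Closing with more force.

Call:
apply_moves(
  increments=[
    [-1.3,-0.7,0,0,-0.2,0,-1],
    [0,0,0,0,0,0,-1],
    [0,0,0,0,0,0,1],
    [0,0,0,0,0,0,1],
    [0,0,0,0,0,0,1],
    [0,0,0,0,0,0,1],
    [0,0,0,0,0,0,1],
    [0,0,0,0,0,0,1],
  ],
  grip_force=80,
)

```text
t: 32.35
eef_pos: [0.5713, -0.3164, -0.0179]
tool_rot: [0.0, 1.0, -0.016, 0.0]
contact_force: [1.1, -0.1, 0.2]
gripper_width: 0.144
```

Run:
```python
from h import *
c=imaging.get_calibration("wrist"); im=imaging.read_camera("wrist"); cv2.imwrite("pics/w20.png",im[:,:,::-1])
goto((.5714,-.3165,-.019),-1.9)
```

```text
t 32.4 tcp [ 0.5713 -0.3165 -0.0179] q7 0.11 F [ 0.9 -0.1  0.2] w 0.149
shift [0.1 0.  1.1] turn [ 0.1 -0.   0.1]
```

View pics/w20.png

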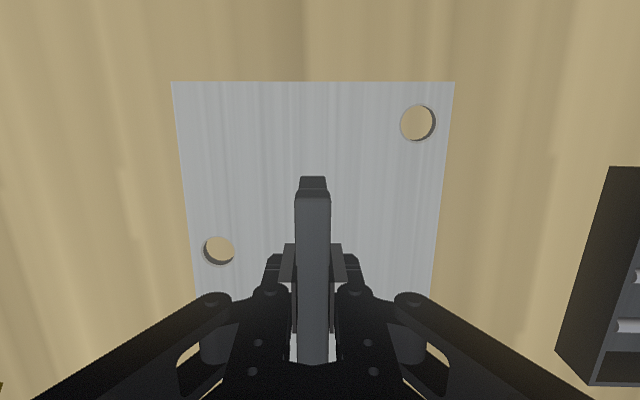

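The bar is gripped at the expected width, with the cover unmoved. Lifting.

Call:
apply_moves(
  increments=[
    [0,0,-5,0,0,0,1],
    [0,0,-10,0,0,0,1],
    [0,0,-20,0,0,0,1],
    [0,0,-25,0,0,0,1],
    [0,0,-30,0,0,0,1],
    [0,0,-30,0,0,0,1],
    [0,0,-15,0,0,0,1],
    [0,0,0,0,0,0,1],
  ],
)

```text
t: 33.4
eef_pos: [0.5709, -0.316, 0.1267]
tool_rot: [0.001, 1.0, -0.016, 0.001]
contact_force: [-0.0, 0.3, -3.7]
gripper_width: 0.145
```

Run:
```python
from h import *
c=imaging.get_calibration("wrist"); im=imaging.read_camera("wrist"); cv2.imwrite("pics/w21.png",im[:,:,::-1])
plan((.588,-.03,.12),11.9,14)
```

```text
[0.6, -20.4, 0.4, 0.0, -0.0, -1.0]
[1.0, -20.4, 0.4, 0.0, -0.0, -1.0]
[1.3, -20.4, 0.4, 0.0, -0.0, -1.0]
[1.7, -20.4, 0.4, 0.0, -0.0, -1.0]
[2.0, -20.4, 0.4, 0.0, -0.0, -1.0]
[2.4, -20.3, 0.4, 0.0, -0.0, -1.0]
[2.7, -20.3, 0.4, 0.0, -0.0, -1.0]
[3.1, -20.2, 0.4, 0.0, -0.0, -1.0]
[3.4, -20.2, 0.4, 0.0, -0.0, -1.0]
[3.7, -20.1, 0.4, 0.0, -0.0, -1.0]
[4.1, -20.0, 0.4, 0.0, -0.0, -1.0]
[4.4, -20.0, 0.4, 0.0, -0.0, -1.0]
[4.8, -19.9, 0.4, 0.0, -0.0, -1.0]
[5.1, -19.8, 0.4, 0.0, -0.0, -1.0]
t 33.45 tcp [ 0.5704 -0.3159  0.1258] q [ 0.7   0.54 -0.41  1.66  0.25  0.99  0.18] F [-0.3  0.1 -3.3] w 0.147
```

View pics/w21.png

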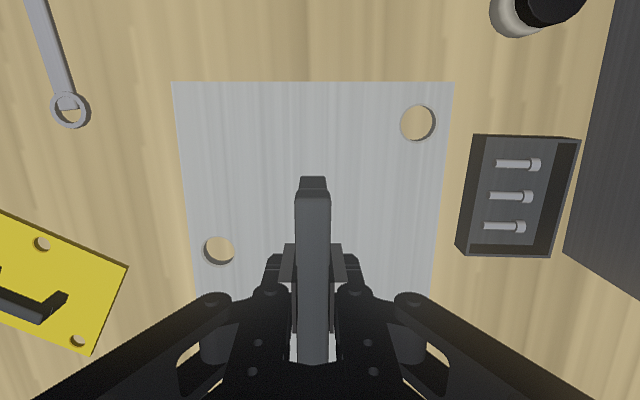

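The cover is lifted, and level relative to the tool: its holes have not shifted in the image. Carrying it over to the housing.

Call:
apply_moves(
  increments=[
    [1,-14,0,0,0,-1,1],
    [1,-20,0,0,0,-1,1],
    [1,-20,0,0,0,-1,1],
    [2,-20,0,0,0,-1,1],
    [2,-20,0,0,0,-1,1],
    [2,-20,0,0,0,-1,1],
    [3,-20,0,0,0,-1,1],
    [3,-20,0,0,0,-1,1],
  ],
)

```text
t: 34.45
eef_pos: [0.5779, -0.1482, 0.1222]
tool_rot: [-0.001, 0.998, 0.06, -0.003]
contact_force: [0.1, 0.5, -3.8]
gripper_width: 0.147
```

Run:
```python
from h import *
plan((.588,-.0191,.12),11.9,7)
```

```text
[3.6, -18.1, 0.4, -0.0, 0.0, -0.7]
[3.9, -18.1, 0.3, -0.0, 0.0, -0.7]
[4.1, -18.0, 0.3, -0.0, 0.0, -0.7]
[4.3, -18.0, 0.3, -0.0, 0.0, -0.7]
[4.5, -17.9, 0.3, -0.0, 0.0, -0.7]
[4.8, -17.9, 0.3, -0.0, 0.0, -0.7]
[5.0, -17.8, 0.3, -0.0, 0.0, -0.7]
t 34.45 tcp [ 0.5779 -0.1482  0.1222] q [ 0.52  0.48 -0.49  1.79  0.27  0.95  0.04] F [ 0.1  0.5 -3.8] w 0.147
```

Call:
apply_moves(
  increments=[
    [4,-18,0,0,0,-0.7,1],
    [4,-18,0,0,0,-0.7,1],
    [4,-18,0,0,0,-0.7,1],
    [4,-18,0,0,0,-0.7,1],
    [4,-18,0,0,0,-0.7,1],
    [5,-14,0,0,0,-0.7,1],
    [0,0,0,0,0,0,1],
    [0,0,0,0,0,0,1],
  ],
)

```text
t: 35.45
eef_pos: [0.5878, -0.0326, 0.1226]
tool_rot: [-0.002, 0.995, 0.1, -0.002]
contact_force: [-0.5, 0.2, -3.2]
gripper_width: 0.149
```

Run:
```python
from h import *
c=imaging.get_calibration("wrist"); im=imaging.read_camera("wrist"); cv2.imwrite("pics/w22.png",im[:,:,::-1])
goto((.588,-.0191,.08),11.8)
```

```text
t 35.5 tcp [ 0.5878 -0.0325  0.1227] q7 -0.1 F [-0.8  0.8 -4.1] w 0.149
shift [  3.  -12.9  42.7] turn [-0.2  0.2 -0.3]
```

View pics/w22.png

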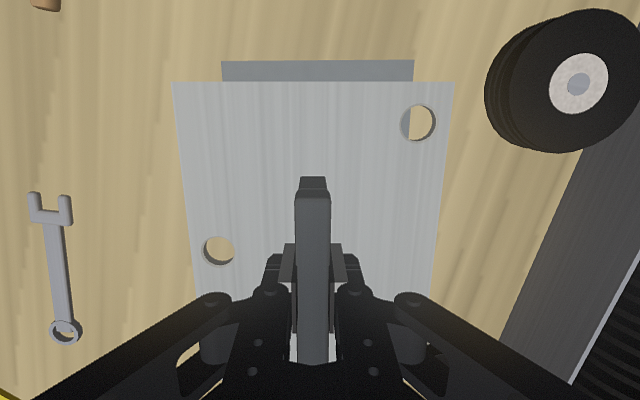

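Call:
apply_moves(
  increments=[
    [3,-13,5,-0.2,0.2,-0.4,1],
    [0,0,10,0,0,0,1],
    [0,0,12,0,0,0,1],
    [0,0,8,0,0,0,1],
    [0,0,0,0,0,0,1],
    [0,0,0,0,0,0,1],
    [0,0,0,0,0,0,1],
    [0,0,0,0,0,0,1],
  ],
)

```text
t: 36.5
eef_pos: [0.5879, -0.0205, 0.0847]
tool_rot: [0.0, 0.995, 0.102, -0.001]
contact_force: [-0.4, 0.1, -3.2]
gripper_width: 0.143
```

Run:
```python
from h import *
goto((.588,-.0191,.057),12)
```

```text
t 36.5 tcp [ 0.5879 -0.0205  0.0847] q7 -0.15 F [-0.4  0.1 -3.2] w 0.143
shift [ 0.4 -1.3 27.7] turn [ 0.   0.1 -0.2]
```

Call:
apply_moves(
  increments=[
    [0.4,-1.3,6,0,0.1,-0.2,1],
    [0,0,8,0,0,0,1],
    [0,0,7,0,0,0,1],
    [0,0,4,0,0,0,1],
    [0,0,0,0,0,0,1],
    [0,0,0,0,0,0,1],
    [0,0,0,0,0,0,1],
    [0,0,0,0,0,0,1],
  ],
)

```text
t: 37.5
eef_pos: [0.5883, -0.019, 0.0581]
tool_rot: [0.0, 0.995, 0.104, 0.0]
contact_force: [-0.1, -0.2, -3.0]
gripper_width: 0.149
```

Run:
```python
from h import *
c=imaging.get_calibration("wrist"); im=imaging.read_camera("wrist"); cv2.imwrite("pics/w23.png",im[:,:,::-1]);np.savez("w23.npz",**c)
goto((.588,-.0191,.057),12)
h=np.array([.5881,-.0191]);a=np.radians(11.92);M=np.array([[np.cos(a),-np.sin(a)],[np.sin(a),np.cos(a)]])
for l in ((.048,.064),(-.048,0)): print("thread",proj(c,[*(h+M@l),.06]).round(1),"hole",proj(c,[*(h+M@l),.081]).round(1))
t=imaging.read_camera("top"); crop(t,280,120,400,210,6,"t23.png")
s=imaging.read_camera("scene"); crop(s,250,170,370,270,6,"s23.png")
```

```text
t 37.55 tcp [ 0.5884 -0.019   0.0581] q7 -0.17 F [ 0.5 -0.1 -3. ] w 0.145
shift [-0.4  0.   1.1] turn [ 0.  -0.1 -0. ]
thread [405.3 118.6] hole [417.7 121.7]
thread [229.2 232.3] hole [219.5 248.5]
```

View pics/w23.png

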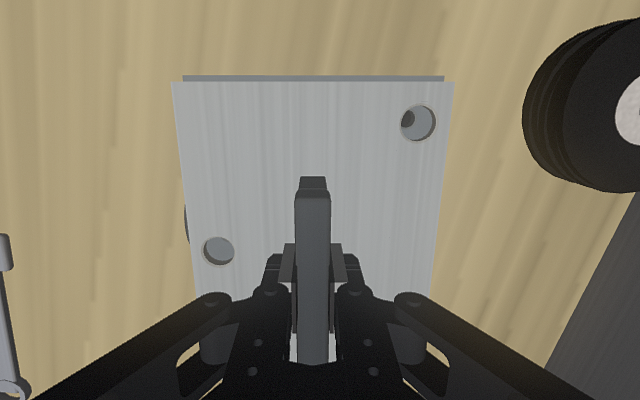

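View pics/s23.png

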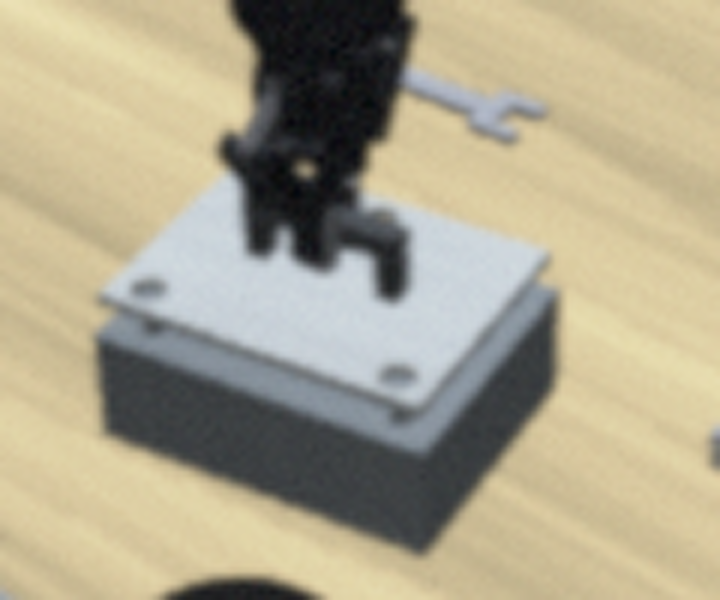

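View pics/t23.png

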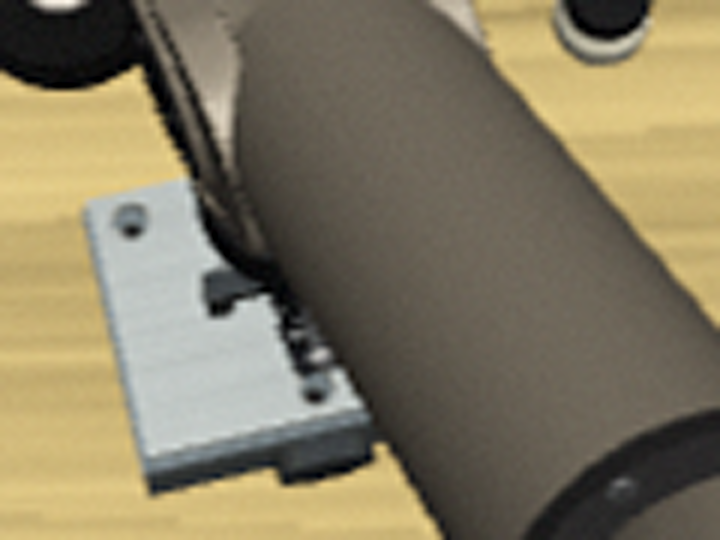

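Wrist view: thread0 is visible through cover_hole0, with the thread at (407,118) and the hole at (417,123), close to the perspective I predicted for alignment. The scene view shows an even gap. I'll lower 1 mm and check the alignment numerically.

Call:
apply_moves(
  increments=[
    [-0.4,0,1,0,-0.1,0,1],
    [0,0,0,0,0,0,1],
    [0,0,0,0,0,0,1],
    [0,0,0,0,0,0,1],
    [0,0,0,0,0,0,1],
    [0,0,0,0,0,0,1],
    [0,0,0,0,0,0,1],
    [0,0,0,0,0,0,1],
  ],
)

```text
t: 38.65
eef_pos: [0.5878, -0.0192, 0.057]
tool_rot: [0.0, 0.995, 0.104, -0.0]
contact_force: [-0.2, -0.0, -3.4]
gripper_width: 0.145
```

Run:
```python
from h import *
c=imaging.get_calibration("wrist"); im=imaging.read_camera("wrist")
goto((.5881,-.0191,.057),12)
h=np.array([.5881,-.0191]);a=np.radians(11.92);M=np.array([[np.cos(a),-np.sin(a)],[np.sin(a),np.cos(a)]])
f=6; crop(im,195,90,445,280,3,"w24c.png")
for l in ((.048,.064),(-.048,0)): print("thread",proj(c,[*(h+M@l),.06]).round(1),"hole",((proj(c,[*(h+M@l),.081])-[195,90])*3).round(1))
t=imaging.get_calibration("top")
for l in ((.048,.064),(-.048,0)): print("top thread",((proj(t,[*(h+M@l),.06])-[280,120])*6).round(1),"hole",((proj(t,[*(h+M@l),.081])-[280,120])*6).round(1))
s=imaging.get_calibration("scene")
for l in ((.048,.064),(.048,-.064)): print("scene hole",((proj(s,[*(h+M@l),.081])-[250,170])*6).round(1))
for l in ((.062,.082),(.062,-.082),(-.062,.082)): print("corner bottom",((proj(s,[*(h+M@l),.075])-[250,170])*6).round(1))
for l in ((.065,.085),(.065,-.085),(-.065,.085)): print("face corner",((proj(s,[*(h+M@l),.06])-[250,170])*6).round(1))
im=imaging.read_camera("scene"); crop(im,250,170,370,270,6,"s24.png")
```

```text
t 38.7 tcp [ 0.5878 -0.0191  0.057 ] q7 -0.17 F [-0.2 -0.  -2.5] w 0.147
shift [0.3 0.  0. ] turn [ 0.   0.1 -0. ]
thread [406.9 118.7] hole [673.2  95.8]
thread [229.6 233. ] hole [ 74.5 478.1]
top thread [131.5 229.9] hole [128.8 217.4]
top thread [313.2 393.9] hole [313.7 384. ]
scene hole [397.6 375.2]
scene hole [148.3 287.5]
corner bottom [418.7 418. ]
corner bottom [ 98.3 303.3]
corner bottom [549.9 260.6]
face corner [421.8 451.2]
face corner [ 91.7 331.1]
face corner [558.  284.9]
```

View pics/w24c.png

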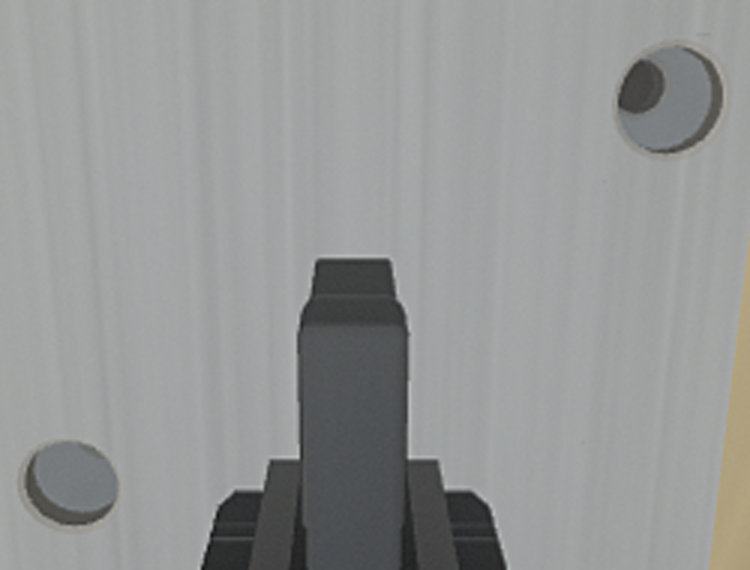

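View pics/s24.png

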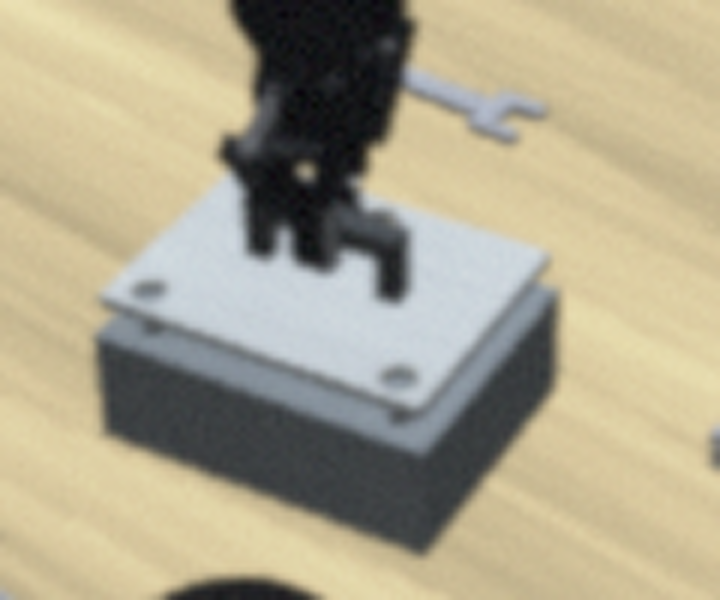

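The holes sit about 0.7 mm short in x and 0.6 mm in y. One fine nudge, then settle.

Call:
apply_moves(
  increments=[
    [0.7,-0.6,0,0,0.1,0,1],
    [0,0,0,0,0,0,1],
    [0,0,0,0,0,0,1],
    [0,0,0,0,0,0,1],
    [0,0,0,0,0,0,1],
    [0,0,0,0,0,0,1],
    [0,0,0,0,0,0,1],
    [0,0,0,0,0,0,1],
  ],
)

```text
t: 39.75
eef_pos: [0.5884, -0.0183, 0.057]
tool_rot: [0.0, 0.995, 0.104, 0.0]
contact_force: [-0.2, -0.6, -3.8]
gripper_width: 0.15
```

Run:
```python
from h import *
c=imaging.get_calibration("wrist"); im=imaging.read_camera("wrist"); crop(im,195,90,445,280,3,"w25c.png")
goto((.5881,-.0191,.057),12); print(abs(bot.get_obs()["joint_vel"]).max())
h=np.array([.5881,-.0191]);a=np.radians(11.92);M=np.array([[np.cos(a),-np.sin(a)],[np.sin(a),np.cos(a)]])
for l in ((.048,.064),(-.048,0)): print("hole",((proj(c,[*(h+M@l),.081])-[195,90])*3).round(1))
t=imaging.read_camera("top"); crop(t,160,90,460,290,2,"t25.png")
```

```text
t 39.8 tcp [ 0.5885 -0.0184  0.057 ] q7 -0.17 F [-0.8 -0.1 -4.3] w 0.148
shift [-0.5  0.7  0. ] turn [ 0.  -0.1 -0. ]
0.001412689453070249
hole [668. 100.]
hole [ 70.6 481.7]
```

View pics/w25c.png

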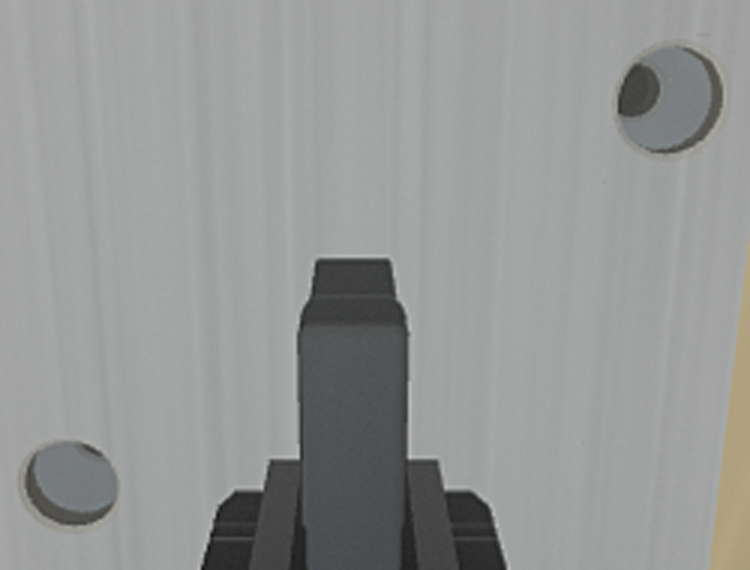

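View pics/t25.png

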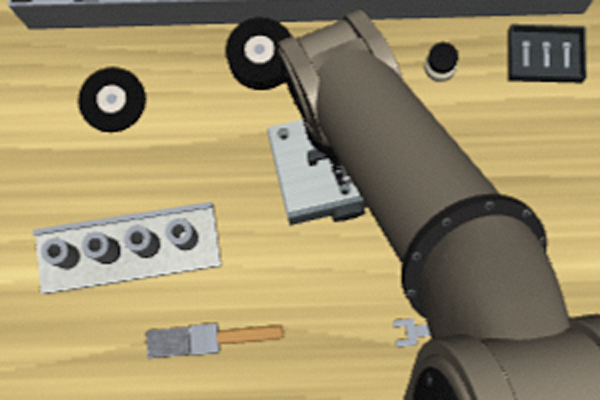

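The holes now match within about 1 px (under 0.6 mm), and the arm is at rest. The row and the bystanders still in view are undisturbed. Handing in.

```bash
python3 -c "
from station import bot
print(bot.hand_in())"
```

```text
the job is handed in; nothing more can be done
None
```

I stood both sleeves on the two empty dots, so the row of four is complete. I then picked up the aluminium cover by its bar and handed in at about 40 s, still holding it level over the housing. `bot.hand_in()` reports no verdict, so these are my own checks.

**Last checks**
- **Hole alignment:** the two holes I could see agree with their threads to within about 0.6 mm. The arm hid the third in the top and wrist views; in the scene view, before the last nudge of under 1 mm, it was within a third of a pixel of prediction.
- **Height:** the underside is about 15 mm above the face, worked out from the tool height. The scene picture shows an even gap on all visible sides.
- **Stillness:** the joints were at rest, and the force on the tool was only the cover's weight.
- **Sleeves and bystanders:** all four sleeves stand upright. I saw nothing else moved in the last top view, though the arm hid part of the spanner and the yellow cover was outside that crop.

**What went wrong**
- **Missed first grasp:** the reported tool point lies about 37 mm beyond the real fingertips. On the first try the fingers shut at the top of `sleeve_a` and tilted it by roughly 10 degrees. I backed off, it righted itself in place, and I allowed for the offset from then on.

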